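Clamp the glued cedar block with the ratchet trigger

TASK

The drilled cedar block in the little sliding vise has just been glued: slide the vise jaw open, lift the block out and stand it upright and square on the bed of the trigger clamp, midway across the bed and between the sprung pad and the anvil, and let go of it. Then pump the clamp's trigger until the pad presses the block against the anvil, with the sprung pad pushed in about half of its travel and never hard enough to crush the wood, and finish while still holding the trigger in that position. Move the clamp's jaw only by the trigger, and leave everything else on the bench where it stands.

Things in the scene. Friction and masses are not known exactly. Their poses are not given: they have to be found in the camera images.
- block: Light cedar block 44 (x) x 50 (y) x 50 (z) mm, 50 to 100 g, 14 mm blind hole in its top, dark glue seam at x = 0. Origin at the centre of its underside, z up. It starts in the vise, underside 20 mm over the bench, x along the vise's x; its y faces (50 mm apart) are free for the fingers there and in the clamp (all jaws are narrower). In the clamp its x must lie along the clamp's x.
- vise: Steel quick vise fixed to the bench; origin on the bench under the block's start, z up. Base 60 mm wide, x -125 to +50, bed 20 mm up. Fixed jaw x +22 to +42, up to z 60. The sliding jaw opens to -x; shut it spans x -45 to -22.5, 32 mm wide, up to z 78, and a lip reaches 6 mm over the block's top edge: open it by more than 10 mm (best 25 to 45) before lifting.
- vise_jaw (a joint): Vise's sliding jaw: 0 shut, up to 0.05 m open, moving along the vise's -x. Friction about 3 N, stays where left.
- vise_post (a point): Centre of the top of the upright post that is the sliding jaw's handle: 14 (x) x 16 (y) mm, 50 mm tall, 100 mm over the bench at its top, 66 mm to -x of the vise origin when shut. Pinch it across y from above.
- clamp: Steel bar clamp fixed to the bench, pistol grip up. Origin on the bench, z up, x = the way its jaw closes. Base 60 mm wide, x -153 to +152. Bed 30 mm up, 40 mm wide, x -20 to +130. Anvil: plate 36 mm wide, face at x +130, up to z 85. The block belongs with its origin on y = 0, x +85 to +108 (+108 touches the anvil; the pad pushes it there anyway). Housing x -95 to -15, up to z 96; fixed black handle x -138 to -114, up to z 156.
- pad_face (a point): Centre of the pad's front face (58 mm over the bench), which presses the block.
- trigger_point (a point): Point in the middle of the lever 80 mm from its pivot, 15 mm below its top end: push it there towards -x, or pinch it across y.
- trigger_pivot (a point): Axis on which the trigger lever swings: x -50, 88 mm over the bench in the clamp frame, axis along the clamp's y.
- pot: White ceramic pot, 120 mm across, 110 mm tall, a bystander. Origin under its centre.
- tray: Green plastic tray 120 x 200 x 45 mm, a bystander. Origin under its centre.
- jar: Closed glass jar 68 mm across, 95 mm tall, a bystander. Origin under its centre.
- clay_pot: Small terracotta pot 84 mm across, 70 mm tall, a bystander. Origin under its centre.
- brush: Hand brush 170 mm long lying between vise and clamp, a bystander.
- twine_tin: Plain steel tin 70 mm across, 60 mm tall, a bystander. Origin under its centre.
- ram_slide (a joint): Advance (m) of the ram that carries jaw plate and pad: 0 fully back, starts at 0 to 0.018. The free pad's face is at x = 0.042 + ram_slide in the clamp frame. Driven forward only, by a ratchet with 5 mm teeth; friction of 4 N holds it when the trigger goes back, but a greater pad pressure pushes it back once the trigger is let go.
- ram: The clamp's moving jaw: a toothed bar through the housing with a steel plate (14 x 36 x 53 mm, up to z 85) on its front, x +10 to +24 in its frame, and the sprung pad before it. Its frame is the clamp's shifted by ram_slide along x. Do not push it by hand.
- pad: Black rubber pad plate 8 x 36 x 46 mm on two brass pins in front of the ram's plate, up to z 81; its frame is the clamp's frame shifted by (ram_slide - pad_press) along x. Do not push it by hand.
- pad_press (a joint): How far the sprung pad is pushed in towards the ram's plate: 0 free (10 mm gap seen between pad and ram's plate) to 0.010 m bottomed out. 1.8 N per mm, so half way is 9 N; pushed much further than bottom it would crush the wood.
- trigger_angle (a joint): Trigger lever's angle (rad): 0 let go (leaning 0.25 from upright to the clamp's +x), 0.5 fully squeezed (leaning 0.25 towards the handle, -x). A spring returns it (about 4 N at its top at 0, 7 N at 0.5, besides the load). The ratchet moves 30 mm per rad: a full stroke gives 15 mm less up to 5 mm lost until a tooth catches.
- trigger: Steel trigger lever, its upper part 12 (x) x 18 (y) mm, from 33 to 95 mm from the pivot. Its frame's origin is at the pivot and it turns with the lever (its axes are the clamp's at trigger_angle 0).
There are look-alikes about, which are no part of the job. Of the things that look like the block, the smaller one is meant.

How it is judged:
On the way, in this order (a step that is already met when the one before it is completed fails the run):
1. the vise jaw is slid open more than 10 mm with the block still standing in the vise (value of joint vise_jaw above 0.01 m and horizontal distance between block and vise below 0.03 m and height (world z) of block below 0.03 m), for 0.1 s.
2. the block is lifted clear of the vise (height (world z) of block above 0.06 m), for 0.1 s.
3. the block stands on the clamp's bed between pad and anvil, let go (x of block in the frame of clamp between 0.06 and 0.112 m and y of block in the frame of clamp between -0.012 and 0.012 m and z of block in the frame of clamp between 0.027 and 0.033 m and angle between the x axis of block and the x axis of clamp, either way round below 0.2 rad and contact force between the fingers and block below 0.1 N and linear speed of block below 0.02 m/s), for 0.2 s.
At the end, for the whole second after the job is handed in: Block upright on the clamp's bed, within 12 mm of its middle line, square within 0.1 rad, against the anvil within 3.5 mm, pressed by the pad (over 3.5 N), pad pushed in 3 to 8.5 mm of 10, the robot still pressing the trigger (over 1.5 N) and not touching the block (x of block in the frame of clamp above 0.1045 m and value of joint pad_press between 0.003 and 0.0085 m and contact force between pad and block above 3.5 N and contact force between any of the fingers, the arm and trigger above 1.5 N and contact force between each of the fingers, the arm and block below 0.1 N and y of block in the frame of clamp between -0.012 and 0.012 m and z of block in the frame of clamp between 0.026 and 0.036 m and angle between the x axis of block and the x axis of clamp, either way round below 0.1 rad and angle between block's own z axis and vertical below 0.1 rad and linear speed of block below 0.01 m/s); the arm keeps its last pose, push and grip.
It fails at once if the pad presses the block with more than 22 N: crushed (contact force between pad and block above 22 N).
It fails at once if the clamp's moving jaw is pushed by the robot (over 4 N) instead of by the trigger (contact force between any of the fingers, the arm and ram above 4 N).
It fails at once if a bystander is shifted by more than 30 mm (distance of any of pot, tray, jar, clay_pot, brush, twine_tin from where it was at the start of the episode above 0.03 m).
It also fails if it takes over 72 s, if anything falls off the work surface, if the arm or the gripper's body presses on something with over 40 N, if the wrist force passes 120 N, or if a joint passes its speed limit or range.

ROBOT

A 7-joint arm with a two-finger parallel gripper is mounted at the origin on the work surface. World frame = base frame: x ahead of the robot, y to its left, z up, the work surface at z = 0. Lengths are in m, angles in rad, forces in N, time in s.
With the tool pointing down it reaches from about 0.425 to 0.95 m from the base axis. Payload 4.7 kg.
Tool frame: the origin (TCP) lies on the mounting face of the last link; the fingertips stand 182 mm ahead of it and the grasp point (between the pads) lies 164 mm ahead of it (env.pinch_z is the distance from the TCP to the grasp point, in m); x points along the fingers, z is the direction in which the jaws open and shut, and the axes are right-handed (so a half turn about x gives the same grasp; the last joint's range is limited). The gripper opens to 87 mm and grips with 3 to 60 N. Pads are 19 mm wide; open, the fingers measure 117 mm over their backs; the gripper's body (75 mm by 190 mm) begins 51 mm behind the grasp point.
Start: joints at [1.198, 0.469, -0.049, 1.532, 0.024, 1.141, -0.082], TCP at [0.228, -0.635, 0.405] pointing down, gripper open.
Joint ranges: [-2.59, 2.59], [-0.33, 1.99], [-1.39, 1.29], [0.1, 2.45], [-1.04, 4.18], [0.21, 1.99], [-2.66, 2.66]. Speed limits (rad/s): [2.57, 2.57, 3.14, 3.14, 3.14, 3.14, 3.14].

INTERFACE

Orientations are given as a unit quaternion [x, y, z, w].
In Python, from rig import state, cams, sign_off, env gives the robot as it stands.
- The arm moves only by the shell command python3 -m pendant 'ROWS'. ROWS is JSON, one flat list of numbers, 7 for each row, row after row: the shift along the tool's x, y, z in mm, then the turn, a rotation vector about the tool's x, y, z in degrees, then the opening in per cent of the stroke, from 0 (shut) to 100 (fully open). In form: [x, y, z, rx, ry, rz, fingers, x, y, z, rx, ry, rz, fingers, ...]. A call has exactly 10 rows; each row shifts and turns the pose as measured when the row begins, along the tool's axes as they then stand; what a row does not reach is not made up. A row lasts 1/12 s, in which the tool goes at most 41.7 mm and 7.16 degrees, less where a joint would pass 70% of its speed; a pose out of reach is approached as far as the arm can. A call with a gripper value outside its range is refused whole. The fingers move at their own pace and stop on an object; the grip force is fixed at half the most. Time passes only in rows, so rows that do not move let the fingers close, or fill a call up. It gives the time, the measured TCP pose, the force and the opening at its end, in the units of the state.
- state(): the state, without advancing time (a new reading comes with each control period).
- cams.grab_frame(name): name is "side" or "top" or "wrist"; returns a dict with "frame" (420x560x3 uint8, red, green, blue), "fov_y" (degrees; the focal length in pixels is half the picture's height over the tangent of half this angle, whatever the lens; pixels are square), "cx", "cy" (the principal point, pixels), "R" (3x3) and "t" (3): a world point X has camera coordinates R X + t. Camera axes: x right, y down, z forward; pixel columns grow to the right and rows downward; lengths in m; the calibration is good to about 2 mm. A picture is of the moment at which its call begins. There is no depth.
- sign_off(): hands the job in, once; it reports no verdict.
The state is a dict: "clock": time; "joint_positions": joint angles; "qvel": joint speeds; "tau": joint torques, N m; "tcp_pos": TCP position; "eef_rot": TCP orientation; "wrist_force": force on the tool from outside, world axes, zero at the start; "ft_torque": the same for the moment, N m; "opening": finger opening in m.
Only numpy, scipy, OpenCV 4.12 (cv2) and the standard library are available. Lean on these libraries where they do the work, as an engineer would, in place of code of your own. Each camera call takes 0.05 s, during which the arm holds its last target.

## Working session

There is one attempt and no reset: what is moved stays moved. The work goes in short steps, Python scripts to look and compute and a shell command to move; the robot and the scene stay as the last step left them, time stands still between calls to the robot, and variables do not carry over. Pictures are saved under pics/ and viewed, and the job is handed in when it is done.

```bash
ls; mkdir -p pics
python3 - <<'E'
from rig import state,cams,env
import cv2
s=state();print(s)
print(env.pinch_z)
for n in("side","top","wrist"):
    g=cams.grab_frame(n);cv2.imwrite(f"pics/a_{n}.png",g["frame"][:,:,::-1])
    print(n,g["fov_y"],g["cx"],g["cy"],g["R"],g["t"], [k for k in g])
E
```

```text
pics
{'clock': 0.0, 'joint_positions': array([ 1.1981176 ,  0.46947045, -0.04858617,  1.53366731,  0.02411916,
        1.14098193, -0.08228024]), 'qvel': array([ 2.11822726e-04,  2.77399150e-04,  9.55016777e-05,  3.02667891e-03,
        3.20353032e-04, -5.71244585e-05,  4.27622778e-04]), 'tau': array([-5.06644083e-04, -5.07979524e+01, -8.08586483e-02, -2.36158025e+01,
       -6.13045623e-02,  3.80094163e-02,  1.89444777e-04]), 'tcp_pos': array([ 0.22744516, -0.63528193,  0.40369078]), 'eef_rot': array([ 0.40746299,  0.57874279, -0.40672634,  0.57758495]), 'wrist_force': array([0.68245251, 0.10191697, 0.05631587]), 'ft_torque': array([0.01843386, 0.00946561, 0.06536526]), 'opening': 0.08731924184206494}
0.1635
side 47.16219705796373 275.7235825593066 211.33473287911823 [[-0.76969411 -0.63812765  0.01908121]
 [-0.48421953  0.56405367 -0.6688609 ]
 [ 0.41605581 -0.52405779 -0.74314265]] [0.44177558 0.38118158 1.46971345] ['frame', 'fov_y', 'cx', 'cy', 'R', 't']
top 53.83201125170083 281.1057077938849 208.61631998944213 [[ 0.02389556 -0.99968427  0.0077699 ]
 [-0.99835955 -0.02426696 -0.05185871]
 [ 0.05203089 -0.00651796 -0.99862421]] [-0.0301655   0.56757411  1.21850439] ['frame', 'fov_y', 'cx', 'cy', 'R', 't']
wrist 58.714549410109015 275.9429942979194 212.31386825971475 [[ 3.37723498e-01 -9.41244994e-01 -8.36545386e-04]
 [-9.04494055e-01 -3.24782744e-01  2.76417570e-01]
 [-2.60448350e-01 -9.25960585e-02 -9.61037266e-01]] [-0.67496981 -0.03465075  0.38911847] ['frame', 'fov_y', 'cx', 'cy', 'R', 't']
```

View pics/a_side.png

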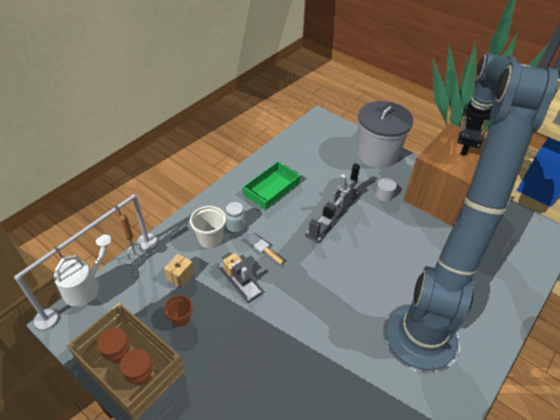

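View pics/a_top.png

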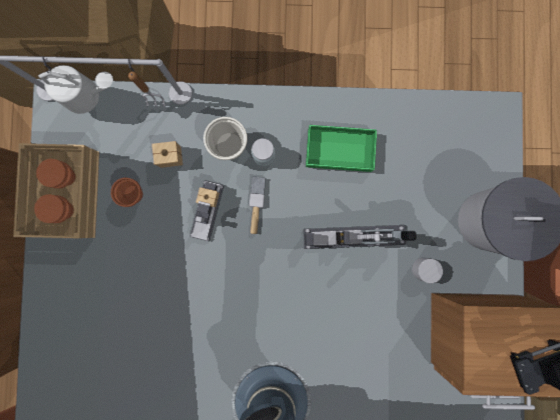

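View pics/a_wrist.png

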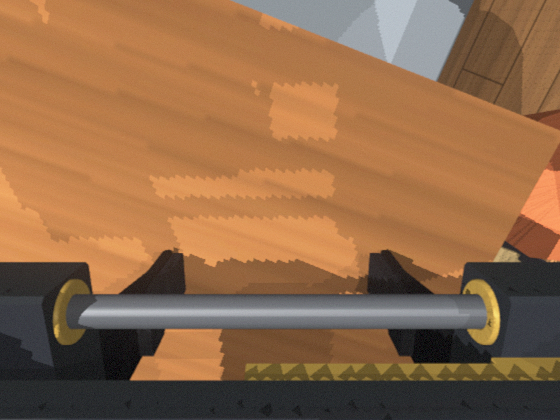

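```bash
cat > h.py <<'E'
import numpy as np,cv2
from rig import state,cams,env
from scipy.spatial.transform import Rotation as Ro
def cam(n):
    g=cams.grab_frame(n); g=dict(g); g["f"]=g["frame"].shape[0]/2/np.tan(np.radians(g["fov_y"])/2);g["R"]=np.array(g["R"]);g["t"]=np.array(g["t"]);return g
def px2w(g,u,v,z):
    d=g["R"].T@np.array([(u-g["cx"])/g["f"],(v-g["cy"])/g["f"],1]); c=-g["R"].T@g["t"]
    return c+d*(z-c[2])/d[2]
def w2px(g,X):
    p=g["R"]@np.array(X)+g["t"]; return g["f"]*p[0]/p[2]+g["cx"],g["f"]*p[1]/p[2]+g["cy"]
def crop(g,u0,v0,w,h,s,name):
    im=g["frame"][v0:v0+h,u0:u0+w,::-1]; cv2.imwrite("pics/"+name,cv2.resize(im,None,fx=s,fy=s,interpolation=cv2.INTER_CUBIC))
E
python3 - <<'E'
from h import *
g=cam("top")
crop(g,140,130,140,120,5.5,"b_vise.png")
crop(g,295,215,130,45,6,"b_clamp.png")
s=cam("side")
crop(s,150,220,150,100,5.3,"b_sv.png")
crop(s,295,155,100,100,6,"b_sc.png")
E
```

```text
(no output)
```

View pics/b_vise.png

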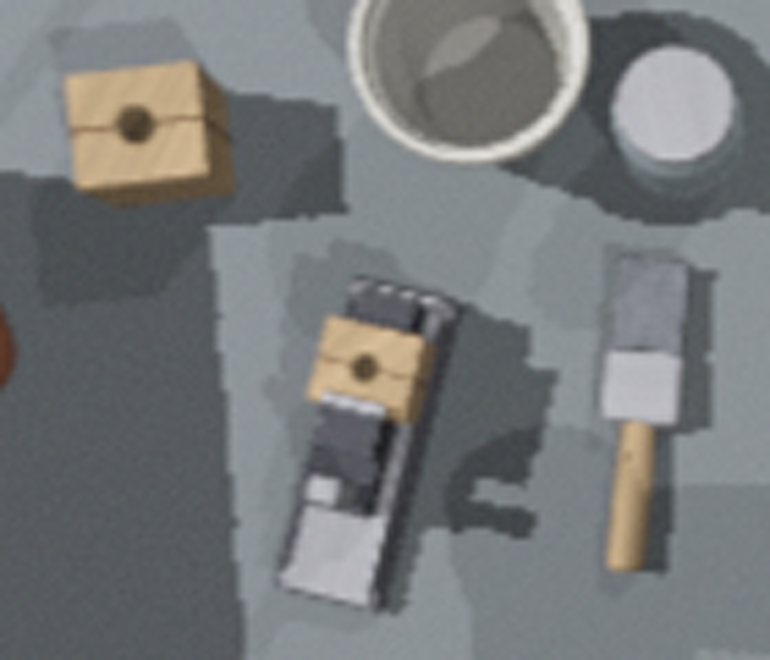

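View pics/b_clamp.png

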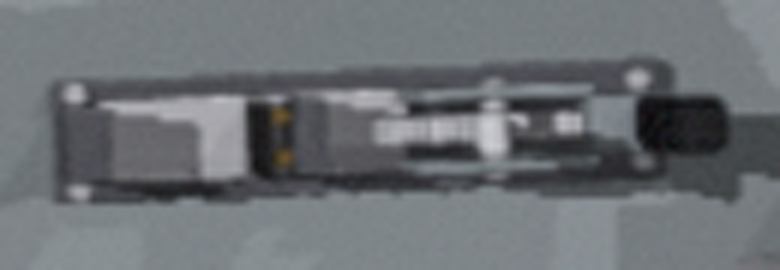

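View pics/b_sv.png

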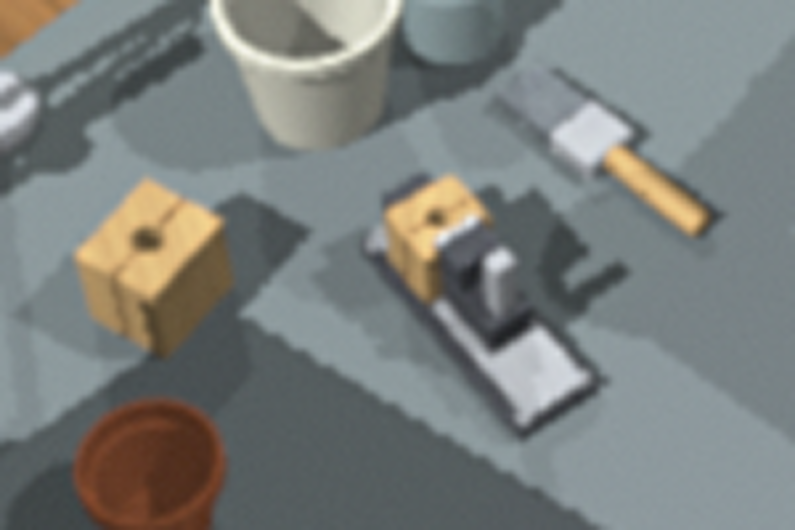

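View pics/b_sc.png

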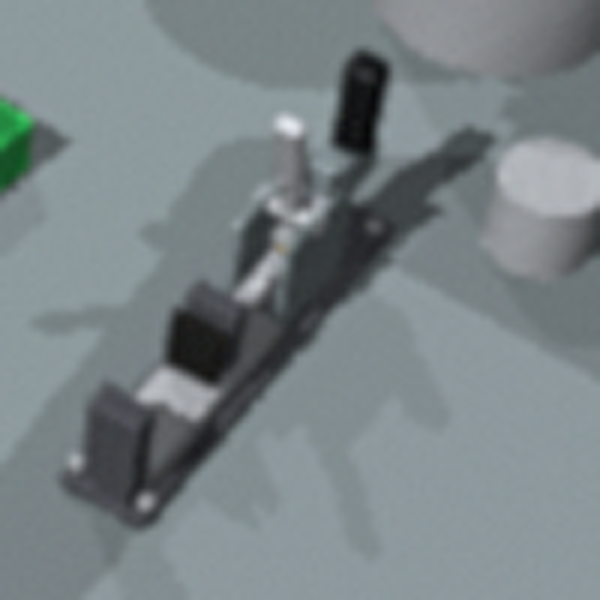

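Run:
```python
from h import *
g=cam("top");s=cam("side");st=state()
print("camtop",-g["R"].T@g["t"],"side",-s["R"].T@s["t"])
b=px2w(g,140+365/5.5,130+368/5.5,.07);p=px2w(g,140+322/5.5,130+490/5.5,.1)
print("block",b,px2w(s,150+437/5.3,220+217/5.3,.07));print("post",p,px2w(s,150+498/5.3,220+255/5.3,.1)); d=b-p;print(np.hypot(*d[:2]),np.degrees(np.arctan2(d[1],d[0])))
for n,u,v,z in [("scr",295+75/6,215+92/6,.012),("scr2",295+75/6,215+190/6,.012),("scr3",295+638/6,215+78/6,.012)]: print(n,px2w(g,u,v,z))
print(px2w(s,295+75/6,155+462/6,.012),px2w(s,295+145/6,155+500/6,.012))
print("handle top",px2w(s,295+368/6,155+65/6,.156)); print("handle top",px2w(g,295+685/6,215+125/6,.156))
w=cam("wrist");T=Ro.from_quat(st["eef_rot"]).as_matrix()
c=-w["R"].T@w["t"];print("cam in tool",T.T@(c-st["tcp_pos"]));print("camaxes in tool (rows x,y,z)",w["R"]@T);print("tool axes in world (cols)",T)
```

```text
camtop [ 0.50396399 -0.00844052  1.24649602] side [-0.0868752   0.83711712  1.3387346 ]
block [0.59347039 0.19751057 0.07      ] [0.59182712 0.20027385 0.07      ]
post [0.5291271  0.21181295 0.1       ] [0.52956321 0.21219452 0.1       ]
0.06591370958878502 -12.532090643865294
scr [ 0.50537054 -0.09673149  0.012     ]
scr2 [ 0.45684269 -0.09773071  0.012     ]
scr3 [ 0.51903379 -0.37703157  0.012     ]
[ 0.50609831 -0.09598462  0.012     ] [ 0.4571003  -0.09970102  0.012     ]
handle top [ 0.49495767 -0.35896597  0.156     ]
handle top [ 0.49713372 -0.35491811  0.156     ]
cam in tool [0.02082679 0.07469524 0.00049586]
camaxes in tool (rows x,y,z) [[-9.15903431e-04  6.55298928e-04  9.99999366e-01]
 [-2.76371437e-01 -9.61050824e-01  3.76646267e-04]
 [ 9.61050462e-01 -2.76370916e-01  1.06133565e-03]]
tool axes in world (cols) [[-9.75214753e-05  9.41472768e-01  3.37089036e-01]
 [ 3.73098763e-04  3.37089048e-01 -9.41472694e-01]
 [-9.99999926e-01  3.39536962e-05 -3.84135746e-04]]
```

```bash
python3 -m pendant '[0,32,-26,0,0,0,100,0,32,-26,0,0,0,100,0,32,-26,0,0,0,100,0,32,-26,0,0,0,100,0,32,-26,0,0,0,100,0,32,-26,0,0,0,100,0,32,-26,0,0,0,100,0,32,-26,0,0,0,100,0,32,-26,0,0,0,100,0,32,-26,0,0,0,100]'
python3 - <<'E'
from h import *
w=cam("wrist");cv2.imwrite("pics/c.png",w["frame"][:,:,::-1])
E
```

```text
clock: 1.23
tcp_pos: [0.4398, -0.2861, 0.4024]
eef_rot: [0.411, 0.572, -0.417, 0.575]
wrist_force: [0.1, 0.5, 0.1]
opening: 0.0871
```

View pics/c.png

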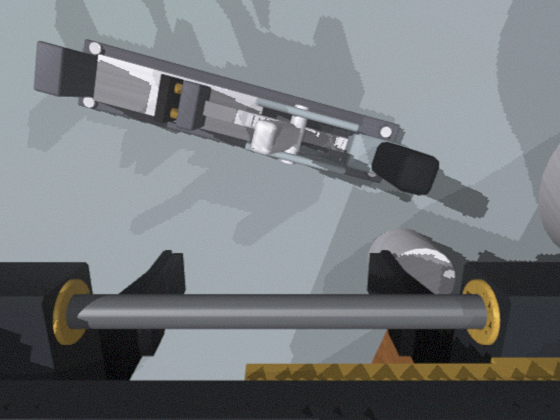

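Run:
```python
from h import *
w=cam("wrist")
crop(w,25,25,200,110,4,"c1.png");crop(w,225,85,225,120,3.5,"c2.png")
import pickle;pickle.dump(w,open("w1.pkl","wb"))
```

```text
(no output)
```

View pics/c1.png

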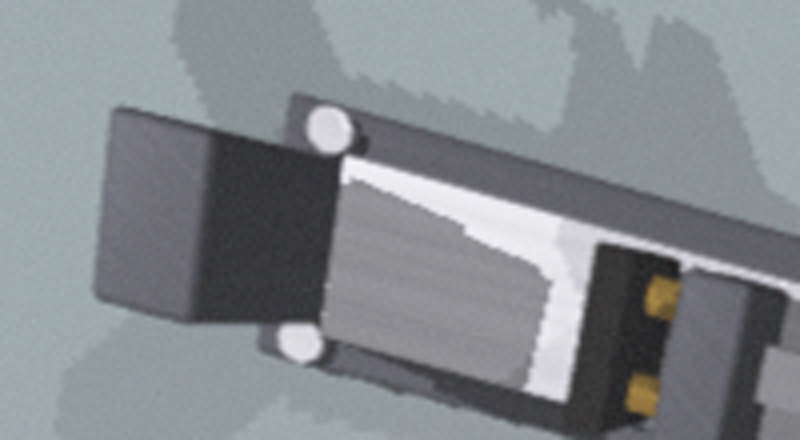

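View pics/c2.png

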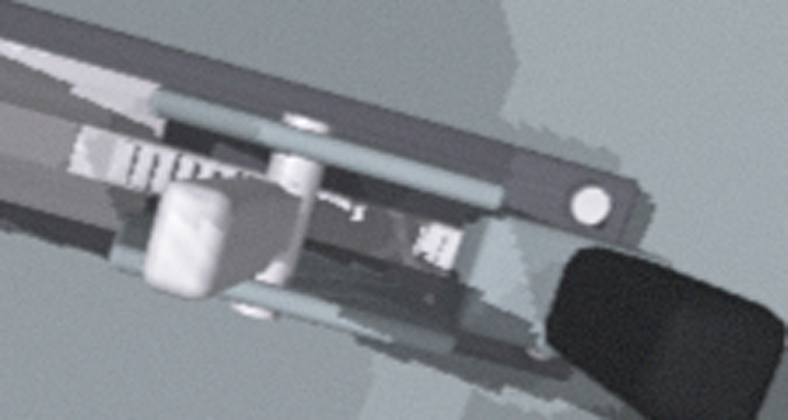

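```bash
cat > fitc.py <<'E'
from h import *
import pickle
from scipy.optimize import least_squares
w=pickle.load(open("w1.pkl","rb"))
P=[((130,-18,85),(78.75,58.0)),((130,18,85),(73,105)),((130,-20,30),(110.75,63.75)),((130,19,30),(106.25,110)),((-50,0,88),(304.3,146.7)),((-26.5,0,180),(278.7,153.6))]
def tw(q,X):
    c,s=np.cos(q[2]),np.sin(q[2]);X=np.array(X)/1000
    return np.array([q[0]+c*X[0]-s*X[1],q[1]+s*X[0]+c*X[1],X[2]])
def r(q): return np.concatenate([np.subtract(w2px(w,tw(q,X)),p) for X,p in P])
o=least_squares(r,[.489,-.231,np.radians(93)])
if __name__=="__main__":
    print(o.x,np.degrees(o.x[2]),o.fun.round(1))
    for X in [(42,0,81),(42,-18,81),(42,18,81),(60,-18,81),(60,18,81),(60,-18,35)]:print(X,w2px(w,tw(o.x,X)))
    print(-w["R"].T@w["t"])
    q=o.x
    u=px2w(w,25+598/4,25+245/4,.081);v=px2w(w,25+566/4,25+430/4,.081);d=np.array([np.cos(q[2]),np.sin(q[2])])
    print("pad x", (u[:2]-q[:2])@d,(v[:2]-q[:2])@d)
    T=cam("top");S=cam("side")
    for g in(T,S):
        print([np.round(w2px(g,tw(q,X)),1) for X in [(130,-18,85),(130,18,85),(-50,0,88),(-26.5,0,180)]])
E
python3 fitc.py
```

```text
[ 0.49085183 -0.23813185  1.6388175 ] 93.89732629512386 [ 0.   0.1  0.   2.  -0.2 -0.5 -2.  -2.2  1.9  0.2 -0.   0.2]
(42, 0, 81) (np.float64(192.21734297523693), np.float64(114.66862955462653))
(42, -18, 81) (np.float64(196.9946719749684), np.float64(91.2391514401736))
(42, 18, 81) (np.float64(187.5942075358838), np.float64(137.34189543239296))
(60, -18, 81) (np.float64(173.82073620005764), np.float64(84.71583761704306))
(60, 18, 81) (np.float64(165.1269065696727), np.float64(131.25034874199895))
(60, -18, 35) (np.float64(187.24292553197358), np.float64(87.44920441460042))
[ 0.51558758 -0.25378902  0.38182943]
pad x 0.059289979794170625 0.058779630614220306
[array([313.1, 232.4]), array([313.7, 245.2]), array([377.6, 236. ]), array([377.1, 236.9])]
[array([312.3, 217.6]), array([321.1, 222.3]), array([343.2, 189.6]), array([343., 175.])]
```

```bash
cat > to.py <<'E'
import sys
from h import *
# to.py x y ztcp jawangle_deg
x,y,z,a=map(float,sys.argv[1:5])
s=state();T=Ro.from_quat(s["eef_rot"]).as_matrix();p=s["tcp_pos"]
print("clk",round(s["clock"],2),"tcp",p.round(4),"open",round(s["opening"],4),"F",np.round(s["wrist_force"],1),"q",np.round(s["joint_positions"],2))
d=T.T@(np.array([x,y,z])-p)*1000
best=None
for aa in(a,a+180):
    r=np.radians(aa);zx=np.array([np.cos(r),np.sin(r),0]);xx=np.array([0,0,-1.]);yy=np.cross(zx,xx)
    rv=Ro.from_matrix(T.T@np.column_stack([xx,yy,zx])).as_rotvec(degrees=True)
    if best is None or np.linalg.norm(rv)<np.linalg.norm(best):best=rv
print("shift mm",d.round(1),"rot deg",best.round(2))
# shift in final axes
print("shift in final tool axes",(Ro.from_rotvec(best,degrees=True).as_matrix().T@d).round(1))
E
python3 to.py .5293 .212 .40 77.5
```

```text
clk 1.43 tcp [ 0.4398 -0.2869  0.4022] open 0.0867 F [-0.1 -0.3 -0.1] q [ 0.68  0.24 -0.22  1.88  0.07  1.03 -0.82]
shift mm [  -3.   243.5 -444.5] rot deg [31.04  0.58  0.18]
shift in final tool axes [   2.2  -20.6 -506.4]
```

```bash
python3 -m pendant '[0,12,-38,6.2,0,0,100,0,8,-38,6.2,0,0,100,0,5,-38,6.2,0,0,100,0,2,-38,6.2,0,0,100,0,0,-38,6.2,0,0,100,0,0,-40,0,0,0,100,0,0,-40,0,0,0,100,0,0,-40,0,0,0,100,0,0,-40,0,0,0,100,0,0,-40,0,0,0,100]'; python3 to.py .5293 .212 .40 77.5
```

```text
clock: 2.27
tcp_pos: [0.4966, 0.0763, 0.3964]
eef_rot: [-0.56, -0.419, 0.571, -0.431]
wrist_force: [0.9, 0.5, 0.6]
opening: 0.0866
clk 2.27 tcp [0.4966 0.0763 0.3964] open 0.0866 F [0.9 0.5 0.6] q [ 0.11  0.23 -0.41  1.93  0.13  1.02 -2.21]
shift mm [  -6.8   -6.3 -139.3] rot deg [-3.66  1.31 -0.23]
shift in final tool axes [  -3.6    2.6 -139.5]
```

```bash
python3 -m pendant '[0,0,-38,-7.1,0,0,100,0,0,-38,-7.1,0,0,100,0,0,-30,-7.1,0,0,100,0,0,0,-7.1,0,0,100,0,0,0,-7.1,0,0,100,0,0,0,-7.1,0,0,100,0,0,0,-7.1,0,0,100,0,0,0,-7.1,0,0,100,0,0,0,-7.1,0,0,100,0,0,0,-7.1,0,0,100]'; python3 -m pendant '[0,0,0,-7.1,0,0,100,0,0,0,-7.1,0,0,100,0,0,0,-7.1,0,0,100,0,0,0,-7.1,0,0,100,0,0,0,-7.1,0,0,100,0,0,0,-7.1,0,0,100,0,0,0,-7.1,0,0,100,0,0,0,-7.1,0,0,100,0,0,0,-7.1,0,0,100,0,0,0,-7.1,0,0,100]';python3 to.py .5293 .212 .40 77.5
```

```text
clock: 3.1
tcp_pos: [0.5238, 0.176, 0.3924]
eef_rot: [0.202, 0.672, -0.219, 0.678]
wrist_force: [-0.2, 0.2, 0.8]
opening: 0.0872
clock: 3.93
tcp_pos: [0.5342, 0.1505, 0.389]
eef_rot: [-0.236, 0.675, 0.212, 0.666]
wrist_force: [-0.3, 1.1, -0.5]
opening: 0.0871
clk 3.93 tcp [0.5342 0.1505 0.389 ] open 0.0871 F [-0.3  1.1 -0.5] q [ 0.35  0.44 -0.94  1.8   0.43  1.13 -0.09]
shift mm [-13.2  51.7  32.8] rot deg [-40.55  -1.86   1.06]
shift in final tool axes [-11.   18.1  59. ]
```

```bash
python3 -m pendant '[0,0,0,-6.8,0,0,100,0,0,0,-6.8,0,0,100,0,0,0,-6.8,0,0,100,0,0,0,-6.8,0,0,100,0,0,0,-6.8,-1,0.5,100,0,0,0,-6.8,-1,0.5,100,-5,9,30,0,0,0,100,-5,9,30,0,0,0,100,0,0,0,0,0,0,100,0,0,0,0,0,0,100]';python3 to.py .5293 .212 .40 77.5
python3 - <<'E'
from h import *
import pickle
w=cam("wrist");cv2.imwrite("pics/d.png",w["frame"][:,:,::-1]);pickle.dump(w,open("w2.pkl","wb"))
E
```

```text
clock: 4.77
tcp_pos: [0.5412, 0.1855, 0.3924]
eef_rot: [-0.44, 0.559, 0.442, 0.546]
wrist_force: [-0.4, -1.1, -0.8]
opening: 0.0871
clk 4.77 tcp [0.5412 0.1855 0.3924] open 0.0871 F [-0.4 -1.1 -0.8] q [ 0.38  0.54 -1.1   1.75  0.52  1.19  0.48]
shift mm [-7.7 17.6 23.1] rot deg [-0.32 -0.73 -0.7 ]
shift in final tool axes [-7.6 17.4 23.3]
```

View pics/d.png

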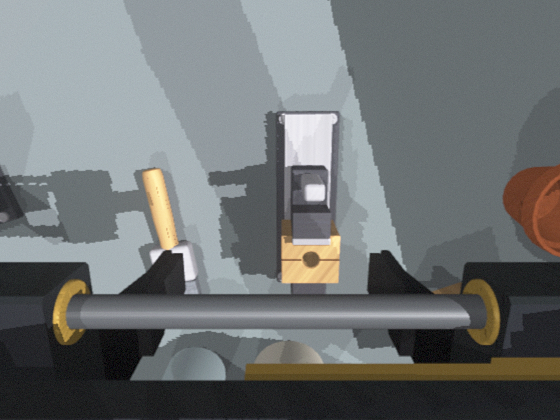

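Run:
```python
from h import *
import pickle
w=pickle.load(open("w2.pkl","rb"))
crop(w,260,95,100,200,4,"d1.png".replace("d1","d1"))
b=px2w(w,311,260,.07);p=px2w(w,315,191,.1)
print(b,p,np.linalg.norm((b-p)[:2]))
a=px2w(w,281,235,.07);c=px2w(w,341,235,.07);print(a,c,np.linalg.norm(a-c))
a=px2w(w,281,282,.07);c=px2w(w,339,282,.07);print(a,c,np.linalg.norm(a-c),np.degrees(np.arctan2(*(c-a)[1::-1])))
```

```text
[0.59505821 0.19914813 0.07      ] [0.52874856 0.21313222 0.1       ] 0.06776816312169782
[0.56700527 0.17866658 0.07      ] [0.5780952  0.22860828 0.07      ] 0.051158184645877715
[0.60987934 0.16910377 0.07      ] [0.62089545 0.21916868 0.07      ] 0.05126255434615395 77.5905773969796
```

View pics/d1.png

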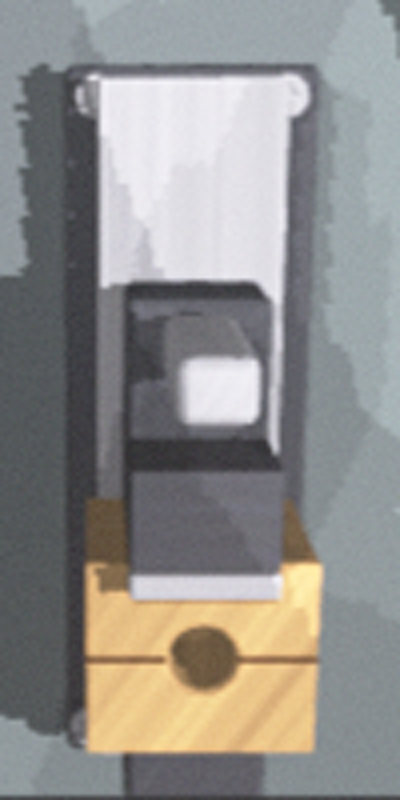

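```bash
python3 -m pendant '[0,9,12,0,0,0,100,0,8,11,0,-0.7,-0.7,100,20,0,0,0,0,0,100,20,0,0,0,0,0,100,20,0,0,0,0,0,100,20,0,0,0,0,0,100,5,0,0,0,0,0,100,0,0,0,0,0,0,100,0,0,0,0,0,0,100,0,0,0,0,0,0,100]';python3 to.py .5295 .2127 .2435 77.6
```

```text
clock: 5.65
tcp_pos: [0.5337, 0.2035, 0.3043]
eef_rot: [-0.439, 0.555, 0.434, 0.558]
wrist_force: [1.6, -0.1, -0.1]
opening: 0.0869
clk 5.65 tcp [0.5337 0.2035 0.3043] open 0.0869 F [ 1.6 -0.1 -0.1] q [ 0.29  0.62 -1.01  1.85  0.63  1.02  0.34]
shift mm [60.8  6.8  8. ] rot deg [-1.43 -0.06  0.5 ]
shift in final tool axes [60.8  6.1  8.1]
```

```bash
python3 -m pendant '[0,6,8,-1.4,0,0.5,100,0,2,2,0,0,0,100,15,0,0,0,0,0,100,15,0,0,0,0,0,100,15,0,0,0,0,0,100,12,0,0,0,0,0,100,6,0,0,0,0,0,100,0,0,0,0,0,0,100,0,0,0,0,0,0,100,0,0,0,0,0,0,100]';python3 to.py .5295 .2127 .2435 77.6
```

```text
clock: 6.48
tcp_pos: [0.5283, 0.2178, 0.2379]
eef_rot: [-0.444, 0.549, 0.443, 0.552]
wrist_force: [0.2, -0.1, 0.4]
opening: 0.0873
clk 6.48 tcp [0.5283 0.2178 0.2379] open 0.0873 F [ 0.2 -0.1  0.4] q [ 0.21  0.71 -0.95  1.89  0.72  0.92  0.27]
shift mm [-5.6 -2.3 -4.7] rot deg [0.16 0.12 0.17]
shift in final tool axes [-5.6 -2.3 -4.7]
```

Close the fingers on the post, with the small correction, then check.

```bash
python3 -m pendant '[-4,-2,-4,0,0,0,100,0,0,0,0,0,0,40,0,0,0,0,0,0,10,0,0,0,0,0,0,0,0,0,0,0,0,0,0,0,0,0,0,0,0,0,0,0,0,0,0,0,0,0,0,0,0,0,0,0,0,0,0,0,0,0,0,0,0,0,0,0,0,0]';python3 to.py .5295 .2127 .2435 77.6
python3 - <<'E'
from h import *
w=cam("wrist");cv2.imwrite("pics/e.png",w["frame"][:,:,::-1])
E
```

```text
clock: 7.32
tcp_pos: [0.5304, 0.2133, 0.2452]
eef_rot: [-0.445, 0.548, 0.443, 0.554]
wrist_force: [0.4, -0.2, 0.1]
opening: 0.0348
clk 7.32 tcp [0.5304 0.2133 0.2452] open 0.0348 F [ 0.4 -0.2  0.1] q [ 0.23  0.7  -0.95  1.89  0.71  0.93  0.28]
shift mm [ 1.7  0.8 -0.7] rot deg [0.1  0.28 0.44]
shift in final tool axes [ 1.7  0.8 -0.7]
```

View pics/e.png

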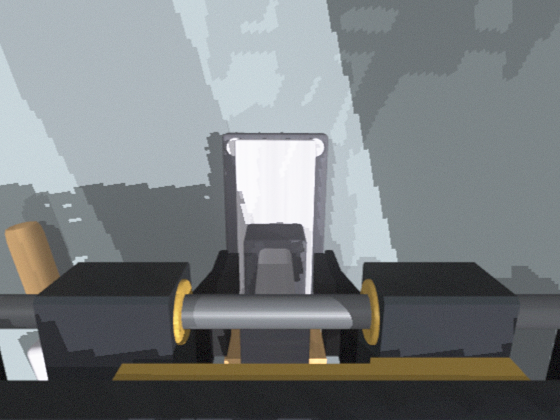

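```bash
python3 -m pendant '[0,0,0,0,0,0,0,0,0,0,0,0,0,0,0,0,0,0,0,0,0,0,0,0,0,0,0,0,0,0,0,0,0,0,0,0,8,0,0,0,0,0,0,8,0,0,0,0,0,0,8,0,0,0,0,0,0,8,0,0,0,0,0,0,8,0,0,0,0,0]';python3 to.py .5295 .2127 .2435 77.6
```

```text
clock: 8.2
tcp_pos: [0.4925, 0.2209, 0.245]
eef_rot: [-0.445, 0.546, 0.44, 0.557]
wrist_force: [4.7, 0.6, -0.2]
opening: 0.0159
clk 8.2 tcp [0.4925 0.2209 0.245 ] open 0.0159 F [ 4.7  0.6 -0.2] q [ 0.21  0.65 -0.96  1.97  0.71  0.89  0.22]
shift mm [  2.1 -37.9   0. ] rot deg [-0.13  0.38  0.86]
shift in final tool axes [  1.5 -37.9  -0.1]
```

```bash
python3 -m pendant '[0,0,0,0,0,0,100,0,0,0,0,0,0,100,0,0,0,0,0,0,100,0,0,0,0,0,0,100,-25,0,0,0,0,0,100,-35,0,0,0,0,0,100,-30,0,0,0,0,0,100,0,-30,0,0,0,0,100,0,-30,0,0,0,0,100,0,0,0,0,0,0,100]';python3 to.py .594 .1985 .32 77.6
python3 - <<'E'
from h import *
w=cam("wrist");cv2.imwrite("pics/f.png",w["frame"][:,:,::-1])
g=cam("top");crop(g,170,160,80,90,6,"f1.png")
E
```

```text
clock: 9.03
tcp_pos: [0.5449, 0.2104, 0.3388]
eef_rot: [-0.445, 0.548, 0.444, 0.552]
wrist_force: [0.4, -0.5, 0.2]
opening: 0.0741
clk 9.03 tcp [0.5449 0.2104 0.3388] open 0.0741 F [ 0.4 -0.5  0.2] q [ 0.3   0.61 -1.05  1.79  0.6   1.09  0.4 ]
shift mm [ 19.1 -50.4  -1.4] rot deg [0.38 0.2  0.29]
shift in final tool axes [ 18.8 -50.5  -1. ]
```

View pics/f.png

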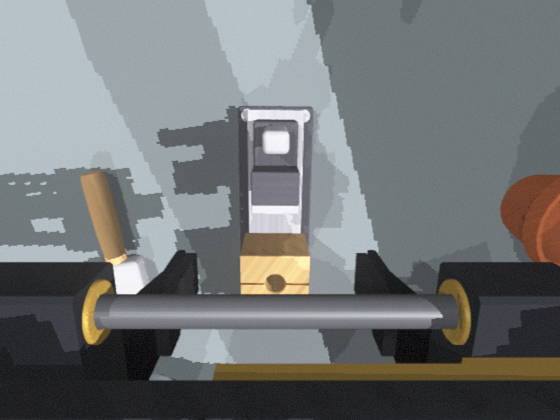

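View pics/f1.png

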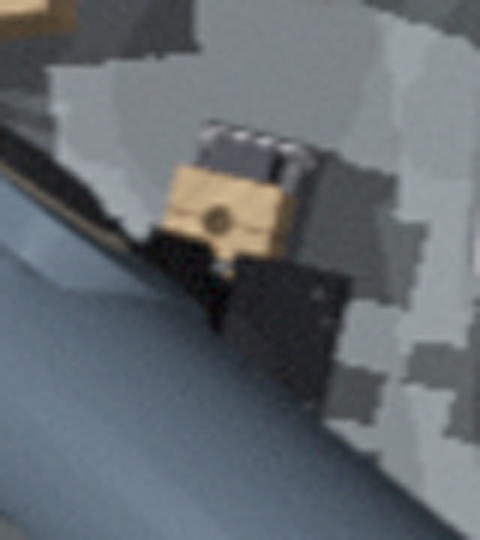

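```bash
python3 - <<'E'
from h import *
w=cam("wrist");print(px2w(w,276,284,.07),px2w(w,276,143,.1))
E
python3 -m pendant '[0,-25,0,0,0,0,100,0,-20,0,0,0,0,100,0,-5,0,0,0,0,100,15,0,0,0,0,0,100,0,0,0,0,0,0,100,0,0,0,0,0,0,100,0,0,0,0,0,0,100,0,0,0,0,0,0,100,0,0,0,0,0,0,100,0,0,0,0,0,0,100]';python3 to.py .594 .1985 .2135 77.6
```

```text
[0.58900463 0.20131273 0.07      ] [0.48661407 0.22252923 0.1       ]
clock: 10.02
tcp_pos: [0.5784, 0.2073, 0.3183]
eef_rot: [-0.449, 0.548, 0.453, 0.541]
wrist_force: [1.2, -0.5, 0.0]
opening: 0.087
clk 10.02 tcp [0.5784 0.2073 0.3183] open 0.087 F [ 1.2 -0.5  0. ] q [ 0.27  0.68 -1.02  1.73  0.63  1.11  0.44]
shift mm [104.6 -18.1  -5.2] rot deg [ 1.67 -0.28 -0.61]
shift in final tool axes [104.8 -17.1  -5.2]
```

```bash
python3 -m pendant '[0,-15,-5,1.7,0,-0.6,100,0,-3,0,0,0,0,100,18,0,0,0,0,0,100,18,0,0,0,0,0,100,18,0,0,0,0,0,100,18,0,0,0,0,0,100,0,0,0,0,0,0,100,0,0,0,0,0,0,100,0,0,0,0,0,0,100,0,0,0,0,0,0,100]';python3 to.py .5925 .199 .2135 77.6
```

```text
clock: 10.85
tcp_pos: [0.6032, 0.1955, 0.2478]
eef_rot: [-0.443, 0.552, 0.436, 0.556]
wrist_force: [-0.5, -0.4, -0.0]
opening: 0.0869
clk 10.85 tcp [0.6032 0.1955 0.2478] open 0.0869 F [-0.5 -0.4 -0. ] q [ 0.24  0.77 -0.93  1.74  0.73  1.01  0.38]
shift mm [34.2 11.6  1. ] rot deg [-0.76 -0.06  0.61]
shift in final tool axes [34.3 11.2  1.1]
```

```bash
python3 -m pendant '[0,10,1,-0.7,0,0.6,100,0,0,0,0,0,0,100,10,0,0,0,0,0,100,10,0,0,0,0,0,100,10,0,0,0,0,0,100,0,0,0,0,0,0,100,0,0,0,0,0,0,60,0,0,0,0,0,0,40,0,0,0,0,0,0,40,0,0,0,0,0,0,40]';python3 to.py .5925 .199 .2135 77.6
```

```text
clock: 11.68
tcp_pos: [0.5933, 0.1998, 0.2172]
eef_rot: [-0.444, 0.55, 0.443, 0.552]
wrist_force: [-0.6, -0.1, -0.1]
opening: 0.0682
clk 11.68 tcp [0.5933 0.1998 0.2172] open 0.0682 F [-0.6 -0.1 -0.1] q [ 0.22  0.8  -0.91  1.77  0.76  0.96  0.35]
shift mm [ 3.7  0.6 -1. ] rot deg [0.02 0.06 0.14]
shift in final tool axes [ 3.7  0.6 -1. ]
```

```bash
python3 -m pendant '[0,0,-1,0,0,0,40,0,0,0,0,0,0,20,0,0,0,0,0,0,20,0,0,0,0,0,0,20,0,0,0,0,0,0,20,0,0,0,0,0,0,20,0,0,0,0,0,0,20,0,0,0,0,0,0,20,0,0,0,0,0,0,20,0,0,0,0,0,0,20]';python3 to.py .5925 .199 .2135 77.6
```

```text
clock: 12.52
tcp_pos: [0.5933, 0.1987, 0.218]
eef_rot: [-0.444, 0.55, 0.442, 0.552]
wrist_force: [-0.8, -0.6, -1.1]
opening: 0.0498
clk 12.52 tcp [0.5933 0.1987 0.218 ] open 0.0498 F [-0.8 -0.6 -1.1] q [ 0.22  0.79 -0.91  1.77  0.76  0.96  0.35]
shift mm [4.5 0.8 0.1] rot deg [-0.    0.1   0.21]
shift in final tool axes [4.5 0.8 0.1]
```

```bash
python3 -m pendant '[-15,0,0,0,0,0,20,-25,0,0,0,0,0,20,-25,0,0,0,0,0,20,-25,0,0,0,0,0,20,-25,0,0,0,0,0,20,-20,0,0,0,0,0,20,-5,0,0,0,0,0,20,0,0,0,0,0,0,20,0,0,0,0,0,0,20,0,0,0,0,0,0,20]'
python3 - <<'E'
from fitc import *
print(tw(o.x,(96,0,30)))
E
python3 to.py .4843 -.1424 .36 3.9
python3 - <<'E'
from h import *
w=cam("wrist");cv2.imwrite("pics/g.png",w["frame"][:,:,::-1])
E
```

```text
clock: 13.35
tcp_pos: [0.5913, 0.1995, 0.3696]
eef_rot: [-0.444, 0.549, 0.443, 0.552]
wrist_force: [-0.3, 0.4, -0.9]
opening: 0.0495
[ 0.48432683 -0.14235386  0.03      ]
clk 13.35 tcp [0.5913 0.1995 0.3696] open 0.0495 F [-0.3  0.4 -0.9] q [ 0.3   0.64 -1.04  1.66  0.59  1.19  0.48]
shift mm [   8.9   32.2 -356.8] rot deg [73.87  0.21  0.11]
shift in final tool axes [   9.6 -333.8 -130. ]
```

View pics/g.png

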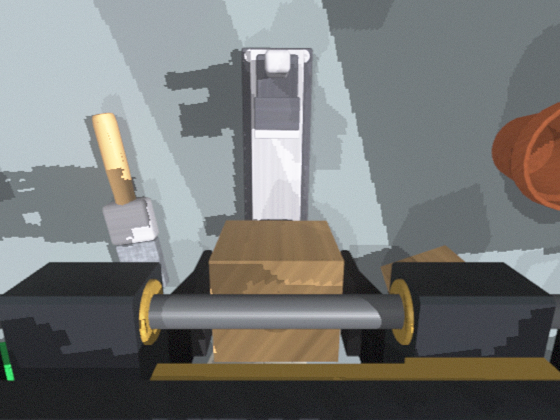

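```bash
python3 -m pendant '[0,3,-38,0,0,0,20,0,3,-38,0,0,0,20,0,3,-38,0,0,0,20,0,3,-38,0,0,0,20,0,3,-38,0,0,0,20,0,3,-38,0,0,0,20,0,3,-38,0,0,0,20,0,3,-38,0,0,0,20,0,3,-25,0,0,0,20,0,0,0,0,0,0,20]'
python3 -m pendant '[0,0,0,7.1,0,0,20,0,0,0,7.1,0,0,20,0,0,0,7.1,0,0,20,0,0,0,7.1,0,0,20,0,0,0,7.1,0,0,20,0,0,0,7.1,0,0,20,0,0,0,7.1,0,0,20,0,0,0,7.1,0,0,20,0,0,0,7.1,0,0,20,0,0,0,7.1,0,0,20]'
python3 to.py .4843 -.1424 .30 3.9
python3 - <<'E'
from h import *
w=cam("wrist");cv2.imwrite("pics/i.png",w["frame"][:,:,::-1])
E
```

```text
clock: 14.23
tcp_pos: [0.4884, -0.1293, 0.3534]
eef_rot: [-0.439, 0.552, 0.454, 0.544]
wrist_force: [0.5, -0.2, -1.0]
opening: 0.0501
clock: 15.07
tcp_pos: [0.4844, -0.13, 0.342]
eef_rot: [-0.034, 0.719, 0.052, 0.692]
wrist_force: [-0.0, 0.2, -0.5]
opening: 0.0499
clk 15.07 tcp [ 0.4844 -0.13    0.342 ] open 0.0499 F [-0.   0.2 -0.5] q [ 0.87  0.39 -0.86  1.96  0.33  0.99 -0.02]
shift mm [ 41.7 -13.4  -0.1] rot deg [ 3.07 -2.15 -1.47]
shift in final tool axes [ 42.  -12.3  -1. ]
```

View pics/i.png

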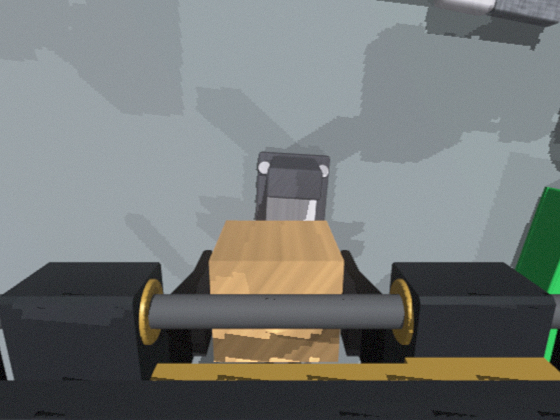

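```bash
python3 -m pendant '[0,0,0,3.1,-2.1,-1.5,20,15,-12,-1,0,0,0,20,15,0,0,0,0,0,20,8,0,0,0,0,0,20,0,0,0,0,0,0,20,0,0,0,0,0,0,20,0,0,0,0,0,0,20,0,0,0,0,0,0,20,0,0,0,0,0,0,20,0,0,0,0,0,0,20]'
python3 to.py .4843 -.1424 .30 3.9
python3 - <<'E'
from h import *
import pickle
w=cam("wrist");cv2.imwrite("pics/j.png",w["frame"][:,:,::-1]);pickle.dump(w,open("w3.pkl","wb"))
crop(w,190,90,180,280,2.1,"j1.png")
from fitc import tw,o
for X in [(130,-18,85),(130,18,85),(144,-18,85),(144,18,85),(152,-30,0),(152,30,0)]: print(X,np.round(w2px(w,tw(o.x,X)),1))
E
```

```text
clock: 15.95
tcp_pos: [0.4847, -0.1377, 0.3007]
eef_rot: [-0.029, 0.708, 0.03, 0.705]
wrist_force: [1.0, 0.6, 0.5]
opening: 0.0496
clk 15.95 tcp [ 0.4847 -0.1377  0.3007] open 0.0496 F [1.  0.6 0.5] q [ 0.84  0.43 -0.8   2.01  0.41  0.87 -0.11]
shift mm [ 0.7 -4.7 -0.8] rot deg [ 0.86 -0.16 -0.1 ]
shift in final tool axes [ 0.7 -4.7 -0.7]
(130, -18, 85) [311.8 194.6]
(130, 18, 85) [244.6 193.5]
(144, -18, 85) [312.9 168.6]
(144, 18, 85) [244.4 167.5]
(152, -30, 0) [318.9 139.3]
(152, 30, 0) [237.7 138. ]
```

View pics/j.png

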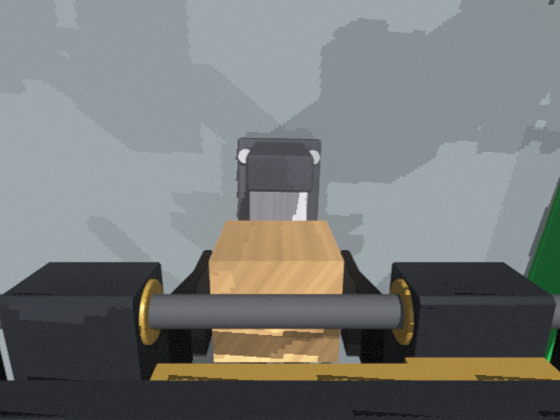

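View pics/j1.png

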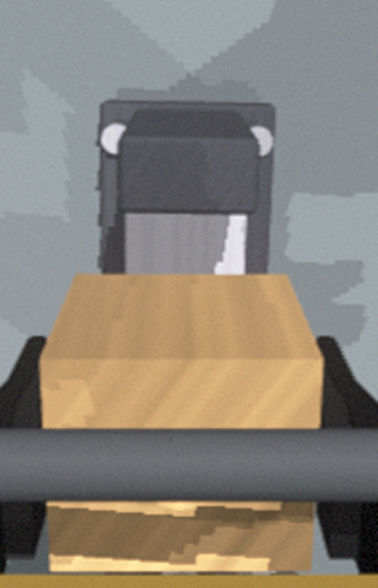

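Run:
```python
from h import *
import pickle
w=pickle.load(open("w3.pkl","rb"))
a=px2w(w,190+72/2.1,90+274/2.1,.1027);b=px2w(w,190+295/2.1,90+274/2.1,.1027);print(a,b,np.linalg.norm(a-b))
a=px2w(w,190+42/2.1,90+358/2.1,.1527);b=px2w(w,190+321/2.1,90+358/2.1,.1527);print(a,b,np.linalg.norm(a-b))
print(px2w(w,247.5,191,.085),px2w(w,311.4,191,.085))
print(px2w(w,237.5,138.5,.012),px2w(w,320.5,138.5,.012))
```

```text
[ 0.45600722 -0.11999446  0.1027    ] [ 0.50862828 -0.1155442   0.1027    ] 0.052808905034272345
[ 0.4574904  -0.11977128  0.1527    ] [ 0.50627301 -0.11563268  0.1527    ] 0.048957854775345734
[ 0.46549673 -0.10814738  0.085     ] [ 0.49954524 -0.10527416  0.085     ]
[ 0.45161787 -0.08775516  0.012     ] [ 0.51007747 -0.08284017  0.012     ]
```

```bash
python3 -m pendant '[10,0,1,0,0,0,20,10,0,0,0,0,0,20,10,0,0,0,0,0,20,10,0,0,0,0,0,20,10,0,0,0,0,0,20,5,0,0,0,0,0,20,0,0,0,0,0,0,20,0,0,0,0,0,0,20,0,0,0,0,0,0,20,0,0,0,0,0,0,20]'
python3 to.py .4852 -.1377 .2285 3.04
python3 - <<'E'
from h import *
w=cam("wrist");crop(w,190,90,180,280,2.1,"k1.png")
E
```

```text
clock: 16.83
tcp_pos: [0.4854, -0.1374, 0.2388]
eef_rot: [-0.029, 0.708, 0.03, 0.705]
wrist_force: [0.6, -0.9, -0.7]
opening: 0.0496
clk 16.83 tcp [ 0.4854 -0.1374  0.2388] open 0.0496 F [ 0.6 -0.9 -0.7] q [ 0.77  0.52 -0.73  2.05  0.51  0.76 -0.19]
shift mm [10.3 -0.3 -0.2] rot deg [ 1.74 -0.27 -0.15]
shift in final tool axes [10.3 -0.2 -0.2]
```

View pics/k1.png

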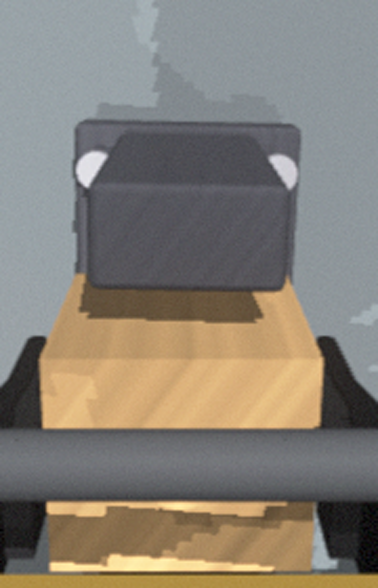

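```bash
python3 -m pendant '[0,0,1,0.9,0,0,20,3,0,0,0,0,0,20,3,0,0,0,0,0,20,2,0,0,0,0,0,20,0,0,0,0,0,0,20,0,0,0,0,0,0,20,0,0,0,0,0,0,20,0,0,0,0,0,0,20,0,0,0,0,0,0,20,0,0,0,0,0,0,20]'
python3 to.py .4862 -.1377 .2285 3.9
```

```text
clock: 17.72
tcp_pos: [0.4871, -0.1376, 0.2315]
eef_rot: [-0.023, 0.707, 0.023, 0.706]
wrist_force: [-0.6, -1.0, -0.5]
opening: 0.0498
clk 17.72 tcp [ 0.4871 -0.1376  0.2315] open 0.0498 F [-0.6 -1.  -0.5] q [ 0.75  0.53 -0.72  2.05  0.52  0.74 -0.22]
shift mm [ 3.  -0.  -0.9] rot deg [-0.16 -0.09 -0.05]
shift in final tool axes [ 3.  -0.  -0.9]
```

Lower the last 3–4 mm gently until contact.

```bash
python3 -m pendant '[1.5,0,-1,0,0,0,20,1.5,0,0,0,0,0,20,1,0,0,0,0,0,20,0,0,0,0,0,0,20,0,0,0,0,0,0,20,0,0,0,0,0,0,20,0,0,0,0,0,0,20,0,0,0,0,0,0,20,0,0,0,0,0,0,20,0,0,0,0,0,0,20]'
python3 to.py .4862 -.1377 .2285 3.9
python3 - <<'E'
from h import *
w=cam("wrist");crop(w,190,90,180,280,2.1,"l1.png")
g=cam("side");crop(g,295,155,100,100,6,"l2.png")
E
```

```text
clock: 18.55
tcp_pos: [0.4863, -0.1375, 0.2278]
eef_rot: [-0.023, 0.707, 0.023, 0.706]
wrist_force: [0.0, 0.7, 0.0]
opening: 0.0496
clk 18.55 tcp [ 0.4863 -0.1375  0.2278] open 0.0496 F [0.  0.7 0. ] q [ 0.75  0.54 -0.71  2.06  0.53  0.73 -0.23]
shift mm [-0.7 -0.2 -0.1] rot deg [-0.16 -0.05 -0.01]
shift in final tool axes [-0.7 -0.2 -0.1]
```

View pics/l1.png

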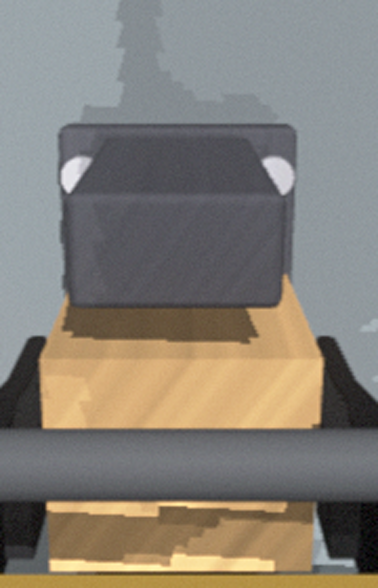

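View pics/l2.png

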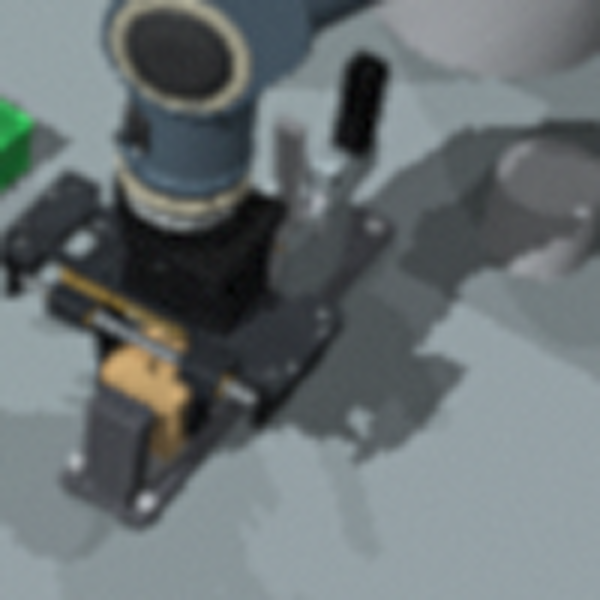

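```bash
python3 -m pendant '[1,0,-0.5,0,0,0,20,1,0,0,0,0,0,20,0,0,0,0,0,0,20,0,0,0,0,0,0,20,0,0,0,0,0,0,20,0,0,0,0,0,0,20,0,0,0,0,0,0,20,0,0,0,0,0,0,20,0,0,0,0,0,0,20,0,0,0,0,0,0,20]'
python3 to.py .4862 -.1377 .2285 3.9
```

```text
clock: 19.48
tcp_pos: [0.4863, -0.1371, 0.2278]
eef_rot: [-0.024, 0.707, 0.022, 0.706]
wrist_force: [-0.7, 0.3, 1.3]
opening: 0.0496
clk 19.48 tcp [ 0.4863 -0.1371  0.2278] open 0.0496 F [-0.7  0.3  1.3] q [ 0.75  0.54 -0.71  2.06  0.53  0.73 -0.23]
shift mm [-0.7 -0.6 -0.1] rot deg [-0.15 -0.04  0.1 ]
shift in final tool axes [-0.7 -0.6 -0.1]
```

```bash
python3 -m pendant '[0,0,0,0,0,0,40,0,0,0,0,0,0,60,0,0,0,0,0,0,100,0,0,0,0,0,0,100,0,0,0,0,0,0,100,0,0,0,0,0,0,100,0,0,0,0,0,0,100,0,0,0,0,0,0,100,0,0,0,0,0,0,100,0,0,0,0,0,0,100]'
python3 -m pendant '[-12,0,0,0,0,0,100,-25,0,0,0,0,0,100,-30,0,0,0,0,0,100,-35,0,0,0,0,0,100,-35,0,0,0,0,0,100,-35,0,0,0,0,0,100,-15,0,0,0,0,0,100,0,-10,0,0,0,0,100,0,-10,0,0,0,0,100,0,0,0,0,0,0,100]'
python3 - <<'E'
from h import *
import pickle
w=cam("wrist");cv2.imwrite("pics/m.png",w["frame"][:,:,::-1]);pickle.dump(w,open("w4.pkl","wb"))
from fitc import tw,o
for X in [(130,-18,85),(130,18,85),(152,-30,0),(152,30,0),(96,0,80),(-30.2,0,165.5)]: print(X,np.round(w2px(w,tw(o.x,X)),1))
E
python3 to.py .4863 -.1371 .4 3.9
```

```text
clock: 20.32
tcp_pos: [0.4862, -0.1372, 0.2273]
eef_rot: [-0.024, 0.707, 0.023, 0.706]
wrist_force: [-0.1, 0.2, 0.0]
opening: 0.0865
clock: 21.15
tcp_pos: [0.4873, -0.1559, 0.4281]
eef_rot: [-0.026, 0.707, 0.025, 0.706]
wrist_force: [-0.5, 0.3, -0.7]
opening: 0.0867
(130, -18, 85) [296.6 137.4]
(130, 18, 85) [254.2 137.2]
(152, -30, 0) [304.2 109.2]
(152, 30, 0) [247.1 108.9]
(96, 0, 80) [275.3 175.8]
(-30.2, 0, 165.5) [274.4 360.2]
clk 21.2 tcp [ 0.4871 -0.1552  0.4276] open 0.0867 F [-0.8 -0.4 -1.5] q [ 0.96  0.29 -0.88  1.85  0.25  1.12  0.06]
shift mm [27.6 18.1  0.6] rot deg [ 0.21 -0.16  0.03]
shift in final tool axes [27.6 18.1  0.4]
```

View pics/m.png

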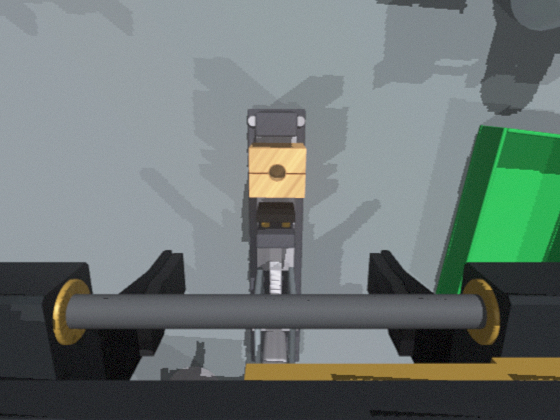

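```bash
python3 - <<'E'
from fitc import *
w4=pickle.load(open("w4.pkl","rb"))
print(tw(o.x,(-30.2,0,165.5)),tw(o.x,(-69.8,0,165.5)))
# lower-check fit using screws & block: block hole
h=px2w(w4,277,172,.08);print("hole",h,np.linalg.inv(np.array([[np.cos(o.x[2]),-np.sin(o.x[2])],[np.sin(o.x[2]),np.cos(o.x[2])]]))@(h[:2]-o.x[:2]))
E
python3 to.py .493 -.2683 .42 3.9
```

```text
[ 0.49290448 -0.26826201  0.1655    ] [ 0.49559604 -0.30777044  0.1655    ]
hole [ 0.48559579 -0.13888962  0.08      ] [ 0.09936998 -0.00150148]
clk 21.2 tcp [ 0.4871 -0.1552  0.4276] open 0.0867 F [-0.8 -0.4 -1.5] q [ 0.96  0.29 -0.88  1.85  0.25  1.12  0.06]
shift mm [   7.6 -113.3   -2.2] rot deg [ 0.21 -0.16  0.03]
shift in final tool axes [   7.6 -113.3   -1.8]
```

```bash
python3 -m pendant '[0,-30,0,0,0,0,100,0,-30,0,0,0,0,100,0,-30,0,0,0,0,100,0,-18,-2,0,0,0,100,0,-5,0,0,0,0,100,0,0,0,0,0,0,100,0,0,0,0,0,0,100,0,0,0,0,0,0,100,0,0,0,0,0,0,100,0,0,0,0,0,0,100]'
python3 to.py .493 -.2683 .329 3.9
python3 - <<'E'
from h import *
import pickle
w=cam("wrist");cv2.imwrite("pics/n.png",w["frame"][:,:,::-1]);pickle.dump(w,open("w5.pkl","wb"))
from fitc import tw,o
for X in [(-26.5,0,180),(-50,0,88)]: print(X,np.round(w2px(w,tw(o.x,X)),1))
E
```

```text
clock: 22.03
tcp_pos: [0.4917, -0.2662, 0.415]
eef_rot: [-0.024, 0.714, 0.035, 0.699]
wrist_force: [0.3, 0.5, 0.1]
opening: 0.0873
clk 22.03 tcp [ 0.4917 -0.2662  0.415 ] open 0.0873 F [0.3 0.5 0.1] q [ 1.06  0.39 -0.82  1.76  0.3   1.15  0.23]
shift mm [85.9 -3.7  2.9] rot deg [ 0.89 -1.21 -0.97]
shift in final tool axes [86.  -2.2  1.1]
(-26.5, 0, 180) [287.2 237.1]
(-50, 0, 88) [285.6 228.3]
```

View pics/n.png

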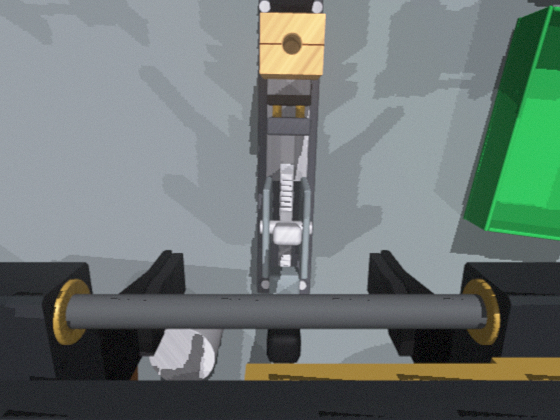

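```bash
python3 -m pendant '[0,-2,1,0.9,-1.2,-1,100,20,0,0,0,0,0,100,20,0,0,0,0,0,100,20,0,0,0,0,0,100,10,0,0,0,0,0,100,0,0,0,0,0,0,100,0,0,0,0,0,0,100,0,0,0,0,0,0,60,0,0,0,0,0,0,40,0,0,0,0,0,0,40]'
python3 to.py .493 -.2683 .329 3.9
python3 - <<'E'
from h import *
w=cam("wrist");cv2.imwrite("pics/p.png",w["frame"][:,:,::-1])
E
```

```text
clock: 22.92
tcp_pos: [0.4962, -0.2623, 0.3492]
eef_rot: [-0.03, 0.703, 0.024, 0.71]
wrist_force: [-0.3, -1.0, -0.7]
opening: 0.0743
clk 22.92 tcp [ 0.4962 -0.2623  0.3492] open 0.0743 F [-0.3 -1.  -0.7] q [ 1.01  0.45 -0.78  1.84  0.38  0.99  0.15]
shift mm [20.2 -5.6 -3.8] rot deg [0.47 0.6  0.44]
shift in final tool axes [20.2 -5.8 -3.6]
```

View pics/p.png

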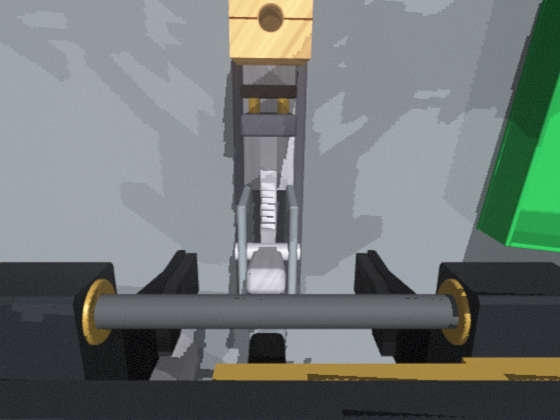

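```bash
python3 -m pendant '[0,-5,-4,0.5,0.6,0.4,70,10,0,0,0,0,0,60,8,0,0,0,0,0,50,0,0,0,0,0,0,40,0,0,0,0,0,0,40,0,0,0,0,0,0,40,0,0,0,0,0,0,40,0,0,0,0,0,0,40,0,0,0,0,0,0,40,0,0,0,0,0,0,40]'
python3 to.py .493 -.2683 .329 3.9
python3 - <<'E'
from h import *
w=cam("wrist");cv2.imwrite("pics/q.png",w["frame"][:,:,::-1])
E
```

```text
clock: 23.8
tcp_pos: [0.4924, -0.2687, 0.3303]
eef_rot: [-0.024, 0.707, 0.023, 0.707]
wrist_force: [0.2, 0.7, -0.4]
opening: 0.0344
clk 23.8 tcp [ 0.4924 -0.2687  0.3303] open 0.0344 F [ 0.2  0.7 -0.4] q [ 1.01  0.47 -0.77  1.85  0.39  0.97  0.13]
shift mm [1.3 0.4 0.6] rot deg [-0.15  0.03  0.07]
shift in final tool axes [1.3 0.4 0.6]
```

View pics/q.png

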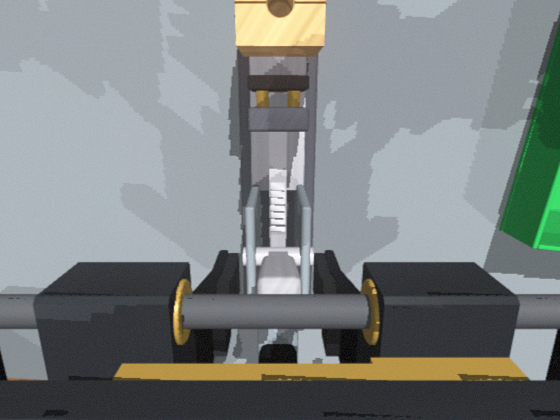

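```bash
python3 -m pendant '[0,0,0,0,0,0,0,0,0,0,0,0,0,0,0,0,0,0,0,0,0,0,0,0,0,0,0,0,0,0,0,0,0,0,0,0,-7,0,0,0,0,0,0,-7,0,0,0,0,0,0,-7,0,0,0,0,0,0,-7,0,0,0,0,0,0,0,0,0,0,0,0]'
python3 to.py .4953 -.3037 .329 3.9
python3 - <<'E'
from h import *
w=cam("wrist");cv2.imwrite("pics/r.png",w["frame"][:,:,::-1])
E
```

```text
clock: 24.68
tcp_pos: [0.4956, -0.2807, 0.3317]
eef_rot: [-0.016, 0.709, 0.037, 0.704]
wrist_force: [1.2, 0.6, -5.6]
opening: 0.018
clk 24.68 tcp [ 0.4956 -0.2807  0.3317] open 0.018 F [ 1.2  0.6 -5.6] q [ 1.03  0.49 -0.78  1.83  0.37  1.    0.18]
shift mm [  2.  -23.   -2.1] rot deg [ 0.43 -0.37 -1.75]
shift in final tool axes [  2.7 -23.   -1.9]
```

View pics/r.png

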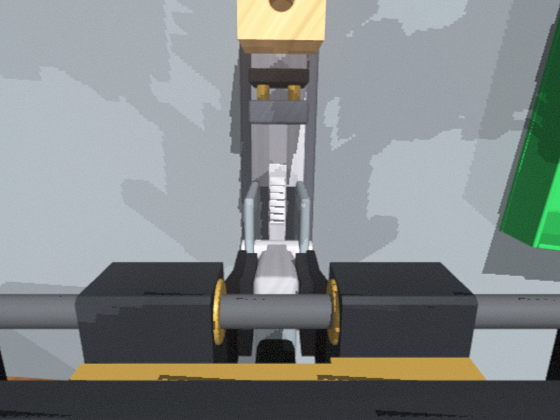

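```bash
python3 -m pendant '[0,-8,0,0,0,0,0,0,-8,0,0,0,0,0,0,-8,0,0,0,0,0,0,-6,0,0,0,0,0,0,-3,0,0,0,0,0,0,0,0,0,0,0,0,0,0,0,0,0,0,0,0,0,0,0,0,0,0,0,0,0,0,0,0,0,0,0,0,0,0,0,0]'
python3 to.py .4953 -.3037 .329 3.9
python3 - <<'E'
from h import *
w=cam("wrist");cv2.imwrite("pics/s.png",w["frame"][:,:,::-1])
E
```

```text
clock: 25.57
tcp_pos: [0.4988, -0.2952, 0.3318]
eef_rot: [-0.007, 0.713, 0.055, 0.699]
wrist_force: [-1.1, 2.6, 0.3]
opening: 0.0176
clk 25.57 tcp [ 0.4988 -0.2952  0.3318] open 0.0176 F [-1.1  2.6  0.3] q [ 1.05  0.52 -0.78  1.79  0.35  1.04  0.22]
shift mm [ 2.3 -8.4 -4.2] rot deg [ 1.13 -1.04 -3.93]
shift in final tool axes [ 2.8 -8.3 -4.1]
```

View pics/s.png

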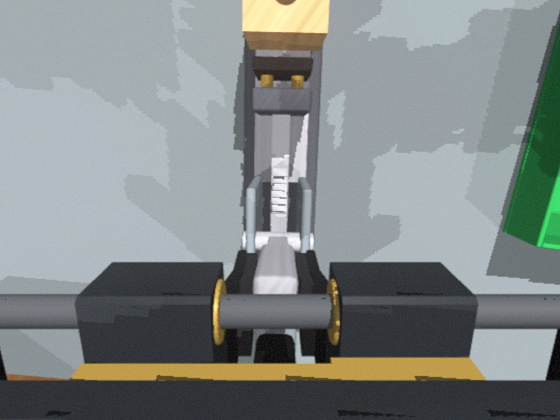

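```bash
python3 -m pendant '[0,-6,-2,0.5,-0.5,-2,0,0,-6,-2,0.5,-0.5,-2,0,0,-5,-1,0,0,-1,0,0,-4,0,0,0,0,0,0,0,0,0,0,0,0,0,0,0,0,0,0,0,0,0,0,0,0,0,0,0,0,0,0,0,0,0,0,0,0,0,0,0,0,0,0,0,0,0,0,0]'
python3 to.py .4953 -.3077 .329 3.9
python3 - <<'E'
from h import *
w=cam("wrist");cv2.imwrite("pics/t.png",w["frame"][:,:,::-1])
E
```

```text
clock: 26.45
tcp_pos: [0.4969, -0.301, 0.3316]
eef_rot: [-0.025, 0.709, 0.031, 0.704]
wrist_force: [-0.8, 4.2, 1.3]
opening: 0.0176
clk 26.45 tcp [ 0.4969 -0.301   0.3316] open 0.0176 F [-0.8  4.2  1.3] q [ 1.04  0.5  -0.76  1.8   0.4   1.    0.2 ]
shift mm [ 2.6 -6.6 -2.1] rot deg [ 0.69 -0.33 -0.48]
shift in final tool axes [ 2.6 -6.6 -2. ]
```

View pics/t.png

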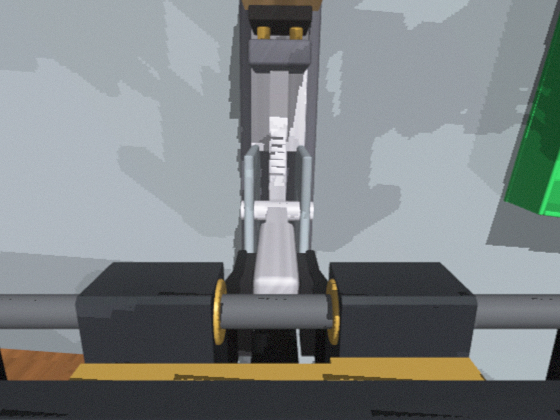

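```bash
cat > pad.py <<'E'
import sys
from h import *
from fitc import o
q=o.x;R=np.array([[np.cos(q[2]),np.sin(q[2])],[-np.sin(q[2]),np.cos(q[2])]])
def cl(w,u,v,z): return (R@(px2w(w,u,v,z)[:2]-q[:2])*1000).round(1)
E
python3 - <<'E'
from pad import *
w=cam("wrist");crop(w,230,0,100,100,6,"u.png")
s=state();p=s["tcp_pos"];print("pinch cl",R@(p[:2]-q[:2])*1000, "cam",R@((-w["R"].T@w["t"])[:2]-q[:2])*1000)
for v in(8,32,40,66):print(v,cl(w,279,v,.085),cl(w,279,v,.081))
E
```

```text
pinch cl [-63.07841621  -1.77695987] cam [12.13953907  0.26655698]
8 [64.7  0.4] [65.6  0.4]
32 [52.7  0.2] [53.4  0.2]
40 [48.6  0.2] [49.2  0.2]
66 [35. -0.] [35.4 -0. ]
```

View pics/u.png

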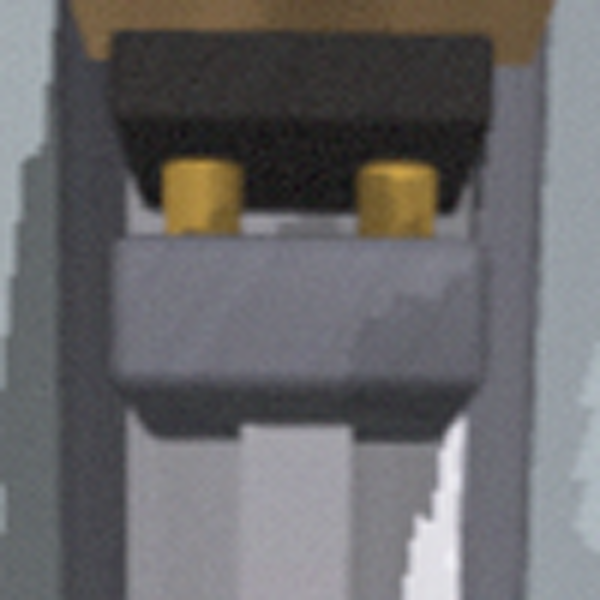

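```bash
python3 -m pendant '[0,-7,-1,0.5,0,-0.5,0,0,-7,-1,0.2,0,-1,0,0,-6,0,0,0,-1,0,0,-5,0,0,0,0,0,0,-5,0,0,0,0,0,0,-5,0,0,0,0,0,0,-5,0,0,0,0,0,0,0,0,0,0,0,0,0,0,0,0,0,0,0,0,0,0,0,0,0,0]'
python3 to.py .4953 -.3077 .329 3.9
python3 - <<'E'
from pad import *
w=cam("wrist");crop(w,230,0,100,100,6,"v.png");s=state();p=s["tcp_pos"];print("pinch cl",R@(p[:2]-q[:2])*1000)
E
```

```text
clock: 27.38
tcp_pos: [0.4999, -0.315, 0.3297]
eef_rot: [-0.022, 0.713, 0.036, 0.7]
wrist_force: [-1.4, 4.6, 0.6]
opening: 0.0173
clk 27.38 tcp [ 0.4999 -0.315   0.3297] open 0.0173 F [-1.4  4.6  0.6] q [ 1.04  0.52 -0.75  1.78  0.4   1.03  0.22]
shift mm [ 0.9  7.7 -4. ] rot deg [ 0.81 -0.99 -1.13]
shift in final tool axes [ 0.7  7.6 -4.1]
pinch cl [-77.29705281  -3.80628538]
```

View pics/v.png

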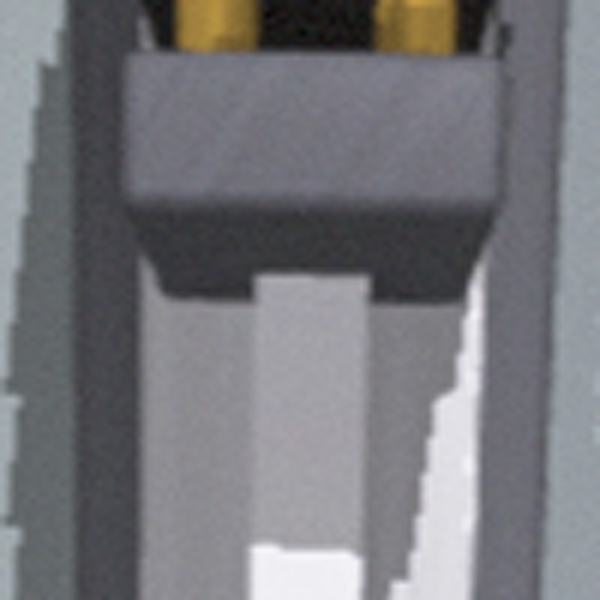

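```bash
python3 - <<'E'
from pad import *
w=cam("wrist")
for v in(9.2,33.5):print(v,cl(w,279,v,.085))
T=cam("top");crop(T,295,205,140,60,5.5,"w.png");
s=state();p=s["tcp_pos"];TT=Ro.from_quat(s["eef_rot"]).as_matrix();pp=p+TT[:,0]*.1635;print("pinch true cl",R@(pp[:2]-q[:2])*1000,pp[2])
E
python3 -m pendant '[0,7,-2,0.4,-0.5,-0.5,0,0,7,-2,0.4,-0.5,-0.5,0,0,7,0,0,0,0,0,0,7,0,0,0,0,0,0,7,0,0,0,0,0,0,7,0,0,0,0,0,0,4,0,0,0,0,0,0,0,0,0,0,0,0,0,0,0,0,0,0,0,0,0,0,0,0,0,0]'
python3 to.py .493 -.2683 .329 3.9
python3 - <<'E'
from pad import *
w=cam("wrist");cv2.imwrite("pics/x.png",w["frame"][:,:,::-1])
s=state();p=s["tcp_pos"];TT=Ro.from_quat(s["eef_rot"]).as_matrix();pp=p+TT[:,0]*.1635;print("pinch true cl",R@(pp[:2]-q[:2])*1000,pp[2])
E
```

```text
9.2 [52.5  1.5]
33.5 [40.3  1.3]
pinch true cl [-74.26455258  -0.95548019] 0.166184219304672
clock: 28.37
tcp_pos: [0.4928, -0.2764, 0.3309]
eef_rot: [-0.028, 0.704, 0.015, 0.71]
wrist_force: [0.5, 0.0, 1.3]
opening: 0.0172
clk 28.37 tcp [ 0.4928 -0.2764  0.3309] open 0.0172 F [0.5 0.  1.3] q [ 1.01  0.47 -0.76  1.85  0.41  0.96  0.13]
shift mm [1.7 8.1 0.7] rot deg [-0.4   0.44  1.11]
shift in final tool axes [1.9 8.1 0.8]
pinch true cl [-41.49271676  -0.5826523 ] 0.1674307753659856
```

View pics/x.png

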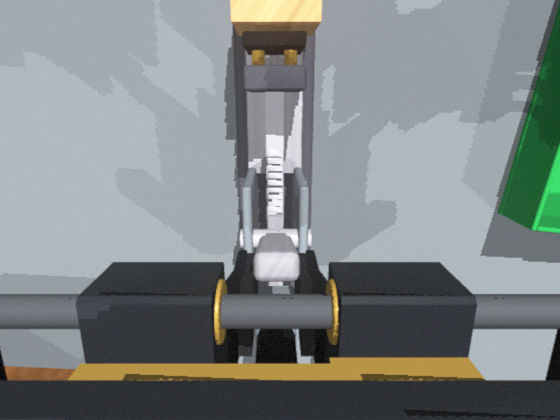

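View pics/w.png

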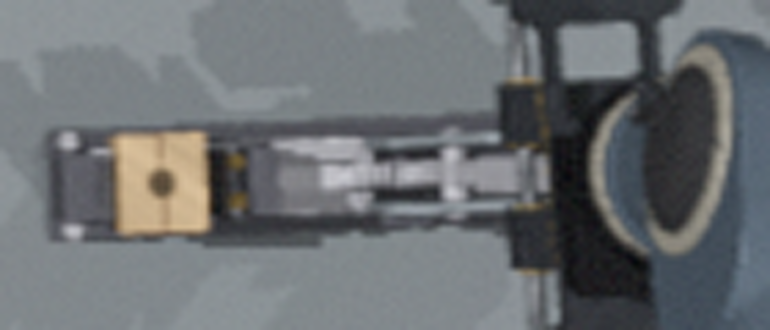

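```bash
python3 -m pendant '[0,6,0,0,0,0,0,0,5,0,0,0,0.5,0,0,3,0,0,0,0,0,0,0,0,0,0,0,0,0,-7,0,0,0,0,0,0,-8,0,0,0,-0.5,0,0,-8,0,0,0,-0.5,0,0,-8,0,0,0,-0.5,0,0,-8,0,0,0,-0.5,0,0,-6,0,0,0,-0.5,0]'
python3 - <<'E'
from pad import *
w=cam("wrist");cv2.imwrite("pics/y.png",w["frame"][:,:,::-1])
s=state();p=s["tcp_pos"];TT=Ro.from_quat(s["eef_rot"]).as_matrix();pp=p+TT[:,0]*.1635;print("pinch true cl",R@(pp[:2]-q[:2])*1000,pp[2],s["clock"],s["wrist_force"])
E
```

```text
clock: 29.25
tcp_pos: [0.4956, -0.2937, 0.3316]
eef_rot: [-0.035, 0.707, 0.015, 0.707]
wrist_force: [-3.3, 11.6, 7.4]
opening: 0.0166
pinch true cl [-60.23392218  -0.83178878] 0.1682131639691378 29.3 [-3.02521365 10.77387486  6.60755248]
```

View pics/y.png

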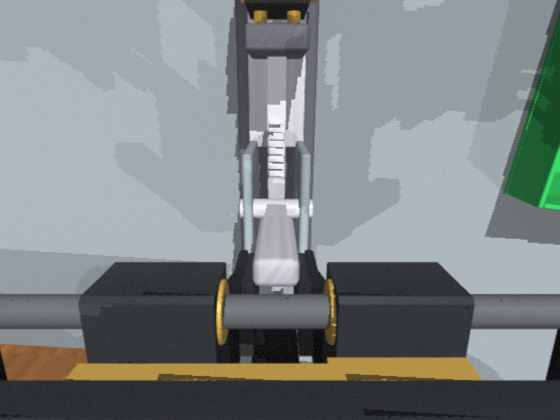

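```bash
python3 - <<'E'
from pad import *
w=cam("wrist");print(cl(w,279,25,.085))
E
python3 -m pendant '[0,-6,-1,0,0,-0.5,0,0,-6,0,0,0,-0.5,0,0,-6,0,0,0,-0.5,0,0,-4,0,0,0,0,0,0,-4,0,0,0,0,0,0,0,0,0,0,0,0,0,0,0,0,0,0,0,0,0,0,0,0,0,0,0,0,0,0,0,0,0,0,0,0,0,0,0,0]'
python3 - <<'E'
from pad import *
w=cam("wrist");cv2.imwrite("pics/z.png",w["frame"][:,:,::-1])
s=state();p=s["tcp_pos"];TT=Ro.from_quat(s["eef_rot"]).as_matrix();pp=p+TT[:,0]*.1635;print("pinch true cl",R@(pp[:2]-q[:2])*1000,pp[2],s["clock"],s["wrist_force"])
T=cam("top");crop(T,295,205,140,60,5.5,"z1.png")
E
```

```text
[54.  -1.3]
clock: 30.18
tcp_pos: [0.4973, -0.3085, 0.3312]
eef_rot: [-0.04, 0.709, 0.017, 0.704]
wrist_force: [0.2, 0.3, 0.1]
opening: 0.0007
pinch true cl [-75.79268996  -0.46695253] 0.16775570150919383 30.2333 [-0.22669846  0.04810945  0.11953008]
```

View pics/z.png

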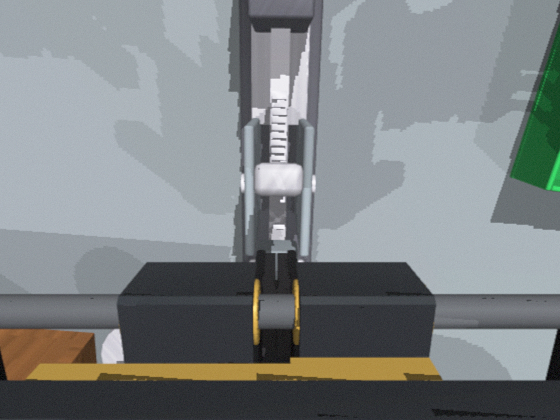

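View pics/z1.png

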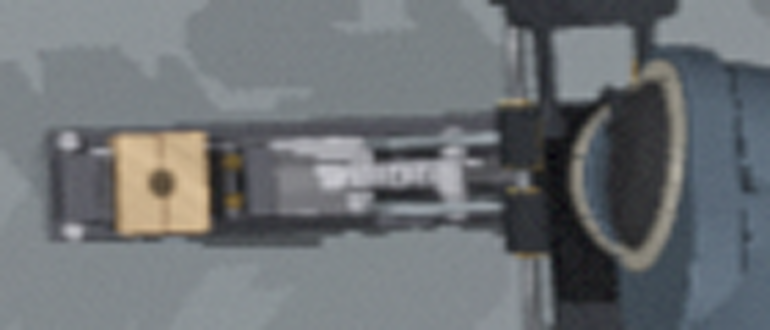

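```bash
python3 -m pendant '[-20,0,0,0,0,0,0,-25,0,0,0,0,0,0,-15,0,0,0,0,0,0,0,25,0,-1,0,0,0,0,25,0,-1,0,-0.3,0,0,15,0,0,0,0,0,0,8,0,0,0,0,0,0,0,0,0,0,0,0,0,0,0,0,0,0,0,0,0,0,0,0,0,0]'
python3 to.py .4909 -.2385 .331 3.9
python3 - <<'E'
from pad import *
w=cam("wrist");cv2.imwrite("pics/aa.png",w["frame"][:,:,::-1])
s=state();p=s["tcp_pos"];TT=Ro.from_quat(s["eef_rot"]).as_matrix();pp=p+TT[:,0]*.1635;print("pinch true cl",R@(pp[:2]-q[:2])*1000,pp[2],s["clock"],s["wrist_force"])
E
```

```text
clock: 31.12
tcp_pos: [0.4899, -0.2325, 0.3908]
eef_rot: [-0.053, 0.708, 0.027, 0.703]
wrist_force: [0.1, -0.8, 0.2]
opening: 0.0004
clk 31.12 tcp [ 0.4899 -0.2325  0.3908] open 0.0004 F [ 0.1 -0.8  0.2] q [ 1.    0.37 -0.82  1.84  0.35  1.07  0.16]
shift mm [60.  -3.8  0.9] rot deg [ 2.6  -0.5   2.15]
shift in final tool axes [59.8 -6.   0.6]
pinch true cl [-0.89132433  1.91728425] 0.2273649946458489 31.1667 [-0.53968574  0.08497099 -0.39096922]
```

View pics/aa.png

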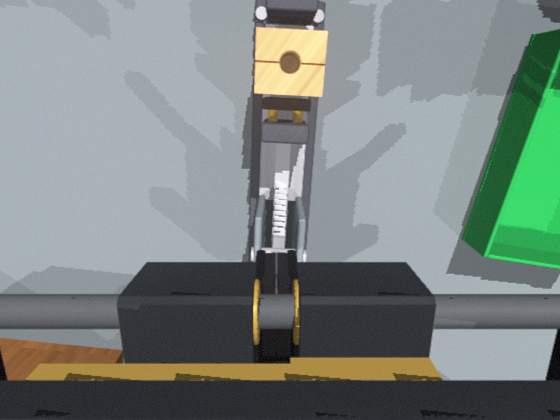

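```bash
python3 -m pendant '[0,-1,1,2.6,-0.5,2.1,0,15,0,0,0,0,0,0,18,0,0,0,0,0,0,18,0,0,0,0,0,0,8,0,0,0,0,0,0,0,0,0,0,0,0,0,0,0,0,0,0,0,0,0,0,0,0,0,0,0,0,0,0,0,0,0,0,0,0,0,0,0,0,0]'
python3 to.py .4909 -.2385 .331 3.9
python3 - <<'E'
from pad import *
w=cam("wrist");cv2.imwrite("pics/ab.png",w["frame"][:,:,::-1])
s=state();p=s["tcp_pos"];TT=Ro.from_quat(s["eef_rot"]).as_matrix();pp=p+TT[:,0]*.1635;print("pinch true cl",R@(pp[:2]-q[:2])*1000,pp[2],s["clock"],s["wrist_force"])
E
```

```text
clock: 32.0
tcp_pos: [0.4924, -0.2428, 0.3306]
eef_rot: [-0.019, 0.706, 0.018, 0.708]
wrist_force: [0.5, 1.0, -0.3]
opening: 0.0006
clk 32.0 tcp [ 0.4924 -0.2428  0.3306] open 0.0006 F [ 0.5  1.  -0.3] q [ 0.98  0.45 -0.77  1.88  0.38  0.96  0.08]
shift mm [-0.5  4.3 -1.3] rot deg [-0.94  0.21  0.08]
shift in final tool axes [-0.4  4.3 -1.2]
pinch true cl [-4.96263434 -1.94925079] 0.16720335450122598 32.05 [0.67507791 0.3836625  0.20288398]
```

View pics/ab.png

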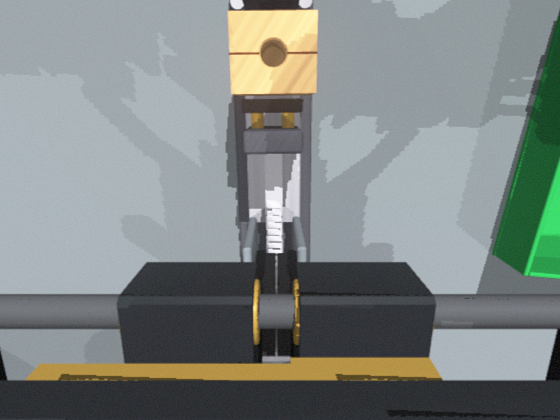

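```bash
python3 -m pendant '[0,-6,0,0,0,0,0,0,-6,0,0,0,0,0,0,-7,0,0,0,0,0,0,-7,0,0,0,0,0,0,-7,0,0,0,0,0,0,-7,0,0,0,0,0,0,-7,0,0,0,0,0,0,-7,0,0,0,0,0,0,-7,0,0,0,0,0,0,-7,0,0,0,0,0]'
cat > st.py <<'E'
from pad import *
w=cam("wrist");cv2.imwrite("pics/"+sys.argv[1]+".png",w["frame"][:,:,::-1])
s=state();p=s["tcp_pos"];TT=Ro.from_quat(s["eef_rot"]).as_matrix();pp=p+TT[:,0]*.1635;print("pinch true cl",(R@(pp[:2]-q[:2])*1000).round(1),pp[2].round(4),s["clock"],s["wrist_force"].round(1))
E
python3 st.py ac; python3 to.py .4909 -.2385 .331 3.9
```

```text
clock: 32.88
tcp_pos: [0.4981, -0.2885, 0.3342]
eef_rot: [-0.009, 0.709, 0.04, 0.704]
wrist_force: [-2.6, 10.5, 4.1]
opening: 0.0005
pinch true cl [-44.8  -2.8] 0.1708 32.9333 [-2.7  8.7  3.1]
clk 32.93 tcp [ 0.4981 -0.2895  0.3341] open 0.0004 F [-2.7  8.7  3.1] q [ 1.04  0.5  -0.77  1.81  0.36  1.01  0.19]
shift mm [ 5.3 51.2 -3.7] rot deg [ 0.02 -0.33 -2.46]
shift in final tool axes [ 3.1 51.4 -3.7]
```

View pics/ac.png

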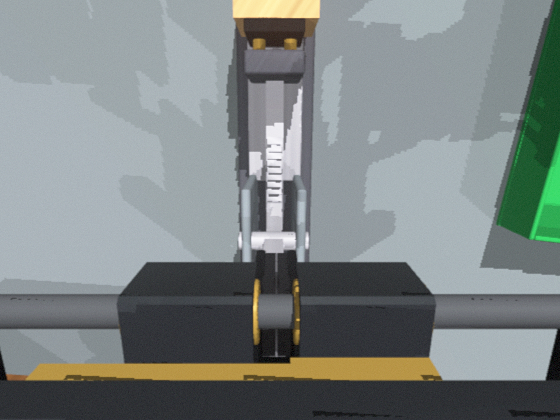

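```bash
python3 -c "
from pad import *
w=cam('wrist');print(cl(w,275,50,.085),cl(w,275,30,.08))"
python3 -m pendant '[0,-7,-1,0,0,-1,0,0,-7,-1,0,0,-1,0,0,-7,-1,0,0,0,0,0,-7,0,0,0,0,0,0,-7,0,0,0,0,0,0,-7,0,0,0,0,0,0,-7,0,0,0,0,0,0,-5,0,0,0,0,0,0,-5,0,0,0,0,0,0,-5,0,0,0,0,0]'
python3 st.py ad; python3 to.py .4909 -.2385 .331 3.9
```

```text
[64.3 -0.8] [76.  -0.8]
clock: 33.82
tcp_pos: [0.5037, -0.3041, 0.3331]
eef_rot: [-0.0, 0.717, 0.074, 0.693]
wrist_force: [-3.7, 9.5, 5.4]
opening: 0.0005
pinch true cl [-49.8  -2.9] 0.1705 33.8667 [-3.7 10.2  6.4]
clk 33.87 tcp [ 0.5037 -0.3045  0.333 ] open 0.0002 F [-3.7 10.2  6.4] q [ 1.06  0.54 -0.79  1.76  0.33  1.08  0.27]
shift mm [ 9.4 66.4 -5.7] rot deg [ 2.1  -1.78 -6.11]
shift in final tool axes [ 2.  66.8 -8.3]
```

View pics/ad.png

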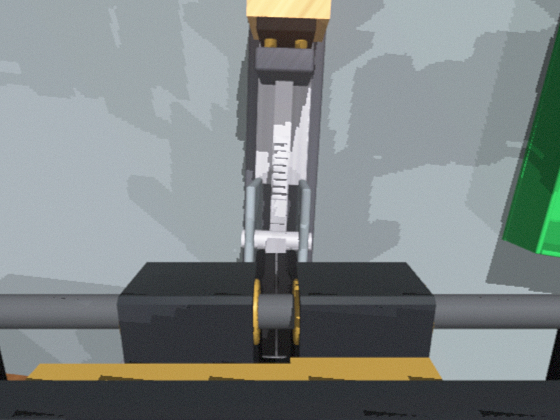

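```bash
python3 -c "
from pad import *
w=cam('wrist');print(cl(w,284,48,.085),cl(w,284,70,.085),cl(w,284,18,.08))
T=cam('top');crop(T,295,205,140,60,5.5,'ae.png')"
python3 -m pendant '[0,15,-4,1,-1,-3,0,0,15,-3,1,-1,-3,0,0,15,-1,0,0,0,0,0,15,0,0,0,0,0,0,6,0,0,0,0,0,0,0,0,0,0,0,0,0,0,0,0,0,0,0,0,0,0,0,0,0,0,0,0,0,0,0,0,0,0,0,0,0,0,0,0]'
python3 st.py af; python3 to.py .4909 -.2385 .331 3.9
```

```text
[67.3  0.1] [54.8 -0.4] [85.4  0.9]
clock: 34.8
tcp_pos: [0.4918, -0.2364, 0.3365]
eef_rot: [-0.02, 0.704, 0.027, 0.709]
wrist_force: [-0.3, 0.1, -0.2]
opening: 0.0004
pinch true cl [ 2.9 -2.3] 0.173 34.85 [ 0.  -0.5  0.6]
clk 34.85 tcp [ 0.4917 -0.2365  0.3364] open 0.0002 F [ 0.  -0.5  0.6] q [ 0.98  0.44 -0.79  1.88  0.37  0.96  0.1 ]
shift mm [ 5.4 -2.  -1. ] rot deg [-0.11  0.45 -0.47]
shift in final tool axes [ 5.4 -1.9 -1. ]
```

View pics/af.png

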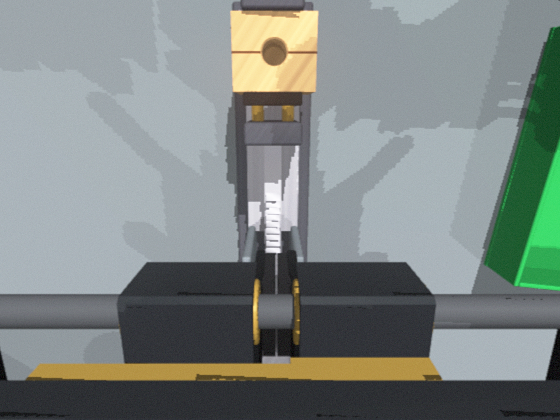

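View pics/ae.png

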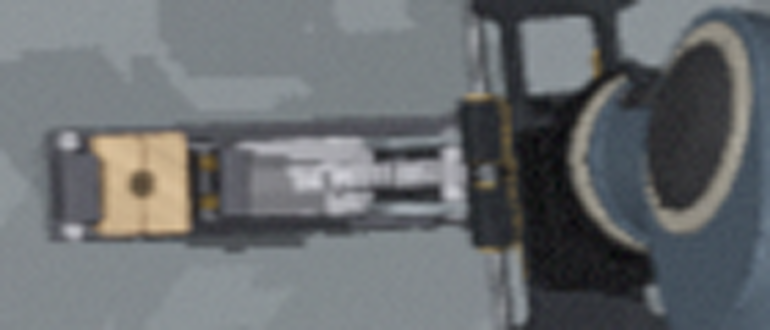

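```bash
python3 -c "
from pad import *
w=cam('wrist');crop(w,225,85,100,70,7,'ag.png')"
python3 -m pendant '[5,-5,0,0,0,0,0,0,-6,0,0,0,0,0,0,-6,0,0,0,0,0,0,-6,0,0,0,0,0,0,-6,0,0,0,0,0,0,-6,0,0,0,-0.5,0,0,-6,0,0,0,-0.5,0,0,-6,0,0,0,-0.5,0,0,-5,0,0,0,-0.5,0,0,-4,0,0,0,0,0]'
python3 st.py ah; python3 to.py .4909 -.2385 .331 3.9
python3 -c "
from pad import *
w=cam('wrist');crop(w,225,0,100,100,6,'ai.png')"
```

```text
clock: 35.73
tcp_pos: [0.4972, -0.276, 0.3312]
eef_rot: [-0.022, 0.708, 0.032, 0.706]
wrist_force: [-3.1, 11.3, 5.4]
opening: 0.0006
pinch true cl [-36.   -3.3] 0.1677 35.7833 [-3.9 11.7  6.8]
clk 35.78 tcp [ 0.4972 -0.2763  0.3312] open 0.0005 F [-3.9 11.7  6.8] q [ 1.02  0.49 -0.77  1.83  0.39  0.99  0.16]
shift mm [ 0.8 38.1 -3.4] rot deg [ 0.48 -0.14 -0.86]
shift in final tool axes [ 0.2 38.1 -3.7]
```

View pics/ag.png

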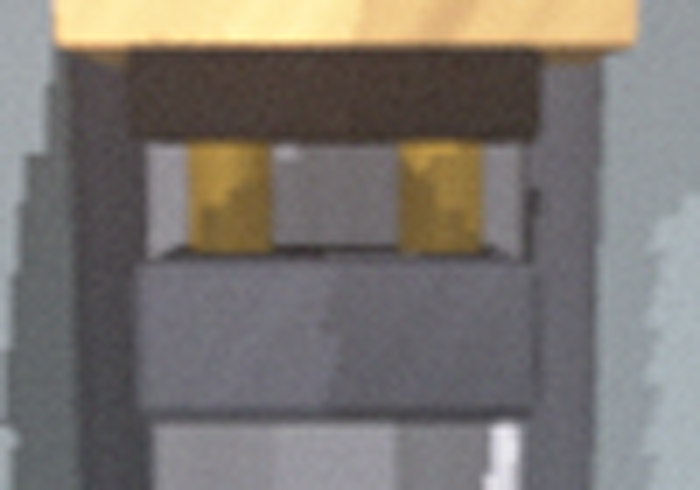

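View pics/ai.png

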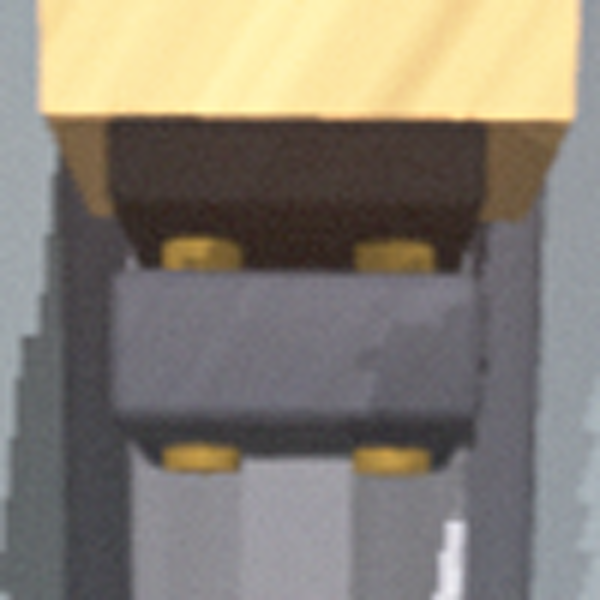

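Run:
```python
from pad import *
for i in range(6):
    w=cam("wrist");s=state();p=s["tcp_pos"];TT=Ro.from_quat(s["eef_rot"]).as_matrix();pp=p+TT[:,0]*.1635;print("pinch true cl",(R@(pp[:2]-q[:2])*1000).round(2),s["clock"],s["wrist_force"].round(1))
crop(w,225,0,100,100,6,'aj.png')
S=cam("side");crop(S,295,155,100,100,6,"ak.png")
T=cam('top');crop(T,295,205,140,60,5.5,'al.png')
k=lambda v,z:cl(w,275,v,z)
print("block rear",k(118/6,.08),"pad rear",k(200/6,.081),"plate f",k(272/6,.085),"plate r",k(415/6,.085))
```

```text
pinch true cl [-36.03  -3.32] 35.8833 [-3.9 10.6  6.4]
pinch true cl [-36.03  -3.26] 35.9333 [-3.8 10.8  6.8]
pinch true cl [-36.04  -3.29] 35.9833 [-4.  10.8  6.9]
pinch true cl [-36.04  -3.3 ] 36.0333 [-3.5 12.2  6.6]
pinch true cl [-36.02  -3.28] 36.0833 [-2.7 12.4  5.9]
pinch true cl [-36.02  -3.29] 36.1333 [-4.1 11.7  6.4]
block rear [86.2 -0.7] pad rear [79.  -0.7] plate f [72.1 -0.8] plate r [59.6 -0.9]
```

View pics/aj.png

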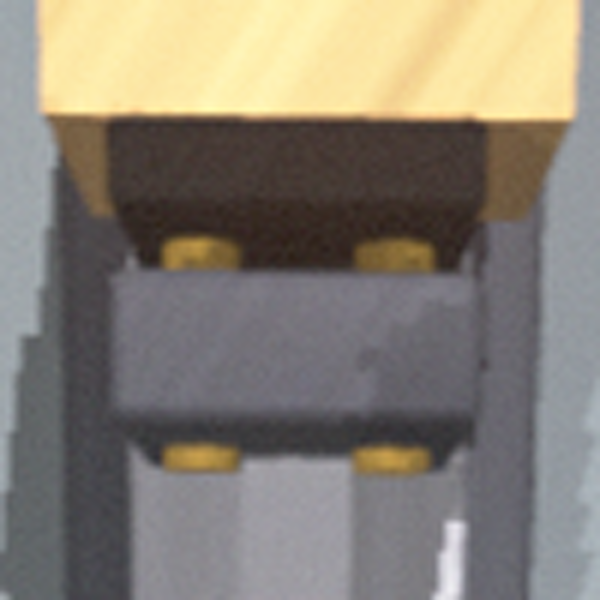

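View pics/ak.png

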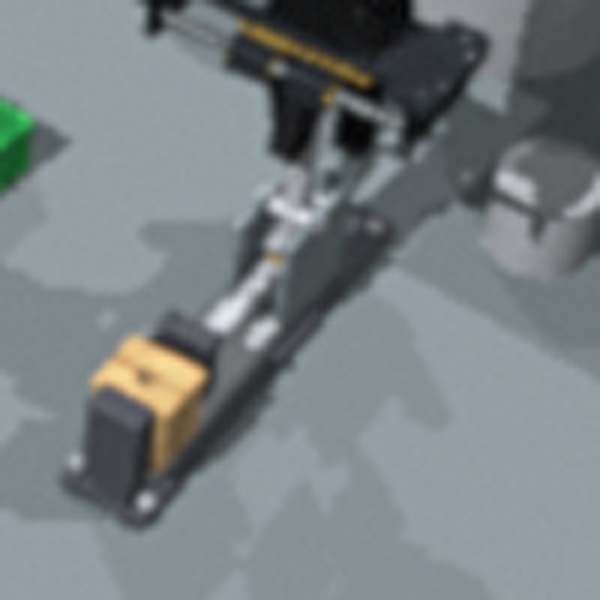

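View pics/al.png

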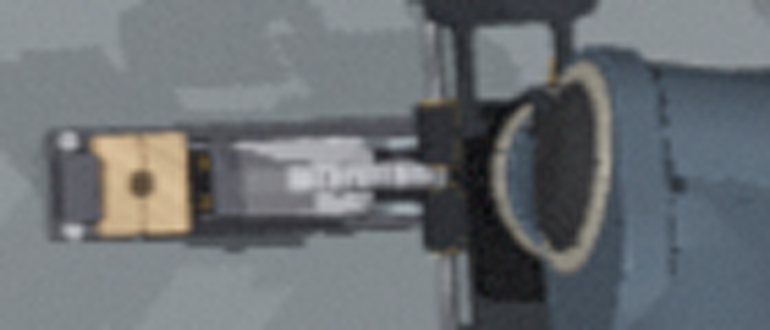

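```bash
python3 -c "
from rig import sign_off,state
print(sign_off());s=state();print(s['clock'],s['wrist_force'],s['tcp_pos'])"
```

```text
the job is handed in; nothing more can be done
None
the job is handed in; nothing more can be done
```

The block is clamped against the anvil with the pad pushed in about half way, and I handed in with the closed fingers still holding the trigger. It was handed in at about 36 s of the 72 s; no verdict was reported.

**What I did:** I slid the vise jaw open about 38 mm and lifted the smaller block, the one in the vise. I stood it on the clamp bed at about x +99 mm, 1.5 mm off the middle line, and let go. I then pumped the trigger until the pad pressed.

**Last checks:**
- **Block:** its rear face is at x ≈ 86 mm, where it should be when it touches the anvil. The pictures show it upright and square.
- **Pad:** the gap behind it is about 5.3 to 5.6 mm, so it is pushed in about 4.4 to 4.7 mm, or roughly 8 N. That is good to about 1 mm.
- **Trigger:** the push was steady at about 11–12 N, with the tool still to within 0.1 mm over the last readings.

**What went wrong or disagreed:**
- **Lost grip:** the lever slipped out of my pinch during the second stroke and sprang back. The ram had barely moved, and I pushed with closed fingers from then on.
- **Trigger position:** at full squeeze my measured position along the clamp was about 4 mm off what the clamp's geometry gives. I judged the final press from the pad gap in the pictures instead.
- **Bystanders:** I did not measure them at the end. I steered clear of them and the pictures showed no sign of any being moved.

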